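Set up a side-light root plate test on the click-stop swivel rack

TASK

Set up the side-light test: first turn the empty rack back to its zero mark, then stand every root plate from the white carrier upright in the rack, one to a slot and fully down, and lower the black comb-shaped light baffle over them until its fins are fully home between the rack's fins. Then turn the loaded rack four clicks (60 degrees) counter-clockwise as seen from above, let go with it resting in that click and everything still seated, and leave the spray bottle, the dishes and the jar where they are.

Things in the scene. Friction and masses are not known exactly. Their poses are not given: they have to be found in the camera images.
- swivel (a joint): Angle of the turning rack, rad: 0 at the zero mark, growing counter-clockwise seen from above, stops at +-1.40. A spring plunger clicks every 15 degrees (0.2618 rad) from -75 to +75 degrees and centres the rack there once let go within about 6 degrees; about 4 N at the handle takes it out of a click. Starts in some click from -75 to -15 degrees. Four clicks counter-clockwise of zero is +1.047.
- swivel_base: Fixed round aluminium base of the rack, 290 mm across, 12 mm thick, origin at the centre of its underside, on the swivel axis. On its rim one short black tick per click and one long wide tick at zero, which lies at the base's -x; a black pointer at the end of the rack's handle arm shows the angle. The steel block on it at +x, up to 27 mm high, houses the click plunger.
- deck (a point): Centre of the top of the rack's grey deck, on the swivel axis, 36 mm above the bench; turns with the rack. x runs along the plates (the handle lies at -x), y across the slots, z up. Deck 116 mm (x) by 232 mm (y). Five plate slots, 19 mm wide, centres at y = -92, -46, 0, 46, 92 mm; four grooves for the baffle's fins, 11 mm wide, centres at y = -69, -23, 23, 69 mm.
- slot_row (a point): Point on the deck's top at y = -92 mm, in the middle of the first plate slot; axes as the deck. Plates stand on the deck, centred at x = 0, in any slot (ends open). Slots and grooves lie between grey fins 8 mm thick and 45 mm high with rounded tops, in two rows (x from -47 to -25 mm and from 25 to 47 mm); the outer grooves are closed at x = -48 and 48 mm by equally high stops.
- handle (a point): Centre of the top of the rack's handle: an upright black post, 16 mm in diameter and 44 mm high, 112 mm from the swivel axis on a flat steel arm 18 mm wide; the post's top is 80 mm and the arm's top 36 mm above the bench. It moves in a circle about the deck's centre; axes as the deck.
- baffle: Light baffle, loose black comb, 300 g, standing on its fins on the bench: four fins 4 mm thick, 88 mm wide (x), 108 mm high at y = -69, -23, 23, 69 mm, under a plate 88 x 146 x 8 mm; on top a grip tab 60 mm long (x), 14 mm thick (y), z 116 to 160 mm. Origin at the centre of the fins' underside. Same turned half round. Fully home, its fins stand on the deck in the four grooves.
- carrier: White plastic plate carrier, fixed, 112 mm (x) by 224 mm (y), floor 8 mm thick, fins up to 42 mm above the bench; five slots 18 mm wide, centres at y = -94, -47, 0, 47, 94 mm. Origin at the centre of its underside.
- plate0: Root plate, a square culture plate of clear plastic with a pale agar layer and small seedlings: 100 mm wide (x), 15 mm thick (y), 100 mm high (z), about 85 g. Origin at the centre of its lower edge. Starts standing on edge in a slot of the carrier; 3 to 5 of the five plates are present, the others are absent. Must stay upright, seedlings up; it may face either way.
- plate1: Root plate, a square culture plate of clear plastic with a pale agar layer and small seedlings: 100 mm wide (x), 15 mm thick (y), 100 mm high (z), about 85 g. Origin at the centre of its lower edge. Starts standing on edge in a slot of the carrier; 3 to 5 of the five plates are present, the others are absent. Must stay upright, seedlings up; it may face either way.
- plate2: Root plate, a square culture plate of clear plastic with a pale agar layer and small seedlings: 100 mm wide (x), 15 mm thick (y), 100 mm high (z), about 85 g. Origin at the centre of its lower edge. Starts standing on edge in a slot of the carrier; 3 to 5 of the five plates are present, the others are absent. Must stay upright, seedlings up; it may face either way.
- plate3: Root plate, a square culture plate of clear plastic with a pale agar layer and small seedlings: 100 mm wide (x), 15 mm thick (y), 100 mm high (z), about 85 g. Origin at the centre of its lower edge. Starts standing on edge in a slot of the carrier; 3 to 5 of the five plates are present, the others are absent. Must stay upright, seedlings up; it may face either way.
- plate4: Root plate, a square culture plate of clear plastic with a pale agar layer and small seedlings: 100 mm wide (x), 15 mm thick (y), 100 mm high (z), about 85 g. Origin at the centre of its lower edge. Starts standing on edge in a slot of the carrier; 3 to 5 of the five plates are present, the others are absent. Must stay upright, seedlings up; it may face either way.
- spray: White spray bottle, 72 mm wide, 206 mm high, a bystander; origin at the centre of its underside.
- dishes: Stack of three round dishes, 62 mm wide, 44 mm high, a bystander; origin at the centre of its underside.
- jar: Amber jar with steel lid, 60 mm wide, 90 mm high, a bystander; origin at the centre of its underside.

How it is judged:
By the outcome, as a careful person would: the job done as asked, in the order asked, and still so for the second after the job is handed in, with the robot touching nothing.
Of plate0, plate1, plate2, plate3, plate4 only 3 to 5 are there at a start; the rules pass over those that are not, and their reading is None.
At some moment in a run one of baffle may be knocked a few centimetres aside while the robot is not near it.
It also fails if it takes over 210 s, if anything falls off the work surface, if the arm or the gripper's body presses on something with over 40 N, if the wrist force passes 120 N, or if a joint passes its speed limit or range.

ROBOT

A 6-joint arm with a two-finger parallel gripper is mounted at the origin on the work surface. World frame = base frame: x ahead of the robot, y to its left, z up, the work surface at z = 0. Lengths are in m, angles in rad, forces in N, time in s.
With the tool pointing down it reaches from about 0.3 to 0.875 m from the base axis. Payload 6.4 kg.
Tool frame: the origin (TCP) lies midway between the tips of the shut fingers; the grasp point (between the pads) lies 19 mm behind it (ctrl.pinch_z is the distance from the TCP to the grasp point, in m); z points along the fingers, y is the line along which they close (so a half turn about z gives the same grasp; the last joint's range is limited). The gripper opens to 85 mm and grips with 20 to 120 N. Pads are 22 mm wide; open, the fingers measure 114 mm over their backs; the gripper's body (76 mm by 85 mm) begins 54 mm behind the grasp point. The pads swing forward as they close: fully open they stand 13 mm farther back than shut.
Start: joints at [1.029, 0.181, 1.607, -0, 1.354, -0.206], TCP at [0.189, 0.543, 0.231] pointing down, gripper open.
Joint ranges: [-2.99, 2.99], [-0.89, 2.07], [0.3, 2.58], [-1.14, 4.28], [0, 2.63], [-3.12, 3.12]. Speed limits (rad/s): [2.57, 2.57, 3.01, 3.14, 3.14, 3.14].

INTERFACE

Orientations are given as a unit quaternion [w, x, y, z].
In Python, from bench import ctrl gives the robot as it stands.
- The arm moves only by the tool apply_moves, never from a script. Its argument "moves" is a list of rows, each an object with "jaw": the opening, from 0 (shut) to 1 (fully open); "offset": the shift along the tool's x, y, z in mm, a list of three; "rot": the turn, a rotation vector about the tool's x, y, z in degrees, a list of three. In form: [{"jaw": jaw, "offset": [dx, dy, dz], "rot": [ax, ay, az]}, ...]. A call has exactly 5 rows; each row shifts and turns the commanded pose from where the row before left it, along the tool's axes as they then stand; what a row does not reach is not made up. A row lasts 1/8 s, in which the tool goes at most 62.5 mm and 10.7 degrees, less where a joint would pass 70% of its speed; a pose out of reach is approached as far as the arm can. A call is refused whole if a number of a shift passes 62.5 or a number of a turn 10.7, either way. A call with a gripper value outside its range is refused whole. The fingers move at their own pace and stop on an object; the grip force is fixed at half the most. Time passes only in rows, so rows that do not move let the fingers close, or fill a call up. It gives the time, the measured TCP pose, the force, the opening and the grip force at its end, in the units of the state.
- ctrl.get_obs(): the state, without advancing time (a new reading comes with each control period).
- ctrl.camera(name): name is "scene" or "top"; returns (picture, depth): 400x640x3 uint8, red, green, blue; 400x640 float32, m along the optical axis (not along the pixel's ray), 0 where there is no reading.
- ctrl.camera_params(name): a dict with "K" (3x3 intrinsics, pixels), "dist" ([k1, k2, p1, p2, k3] as OpenCV has them; the pictures are not rectified), "cam_to_world" (4x4, takes a point from camera to world coordinates). Camera axes: x right, y down, z forward; pixel columns grow to the right and rows downward; lengths in m; the calibration is good to about 2 mm. A picture is of the moment at which its call begins. camera_params takes no time and is no camera call.
- ctrl.hand_in(): hands the job in; it is judged then, once.
Trained networks look in the newest picture that a camera, given by its name, has taken for a name from the list of things; names that differ only in an ending like _2 or _b are one class to them, and where a whole thing is asked for, a point or a joint stands for the part that bears it (a point fixed in the world has none). Each returns a list of dicts, best first, with "score" (0 to 1); they miss things now and then, are a little off and sometimes report something else, mostly with a low value. They report only what shows in the picture. A call takes as long as a camera call.
- ctrl.outline_of(camera, target): "region" (400x640 bool, what is visible of it) and "position" ([column, row] in pixels, amid what is visible of it).
The state is a dict: "time_s": time; "q": joint angles; "dq": joint speeds; "joint_efforts": joint torques, N m; "eef_pos": TCP position; "eef_rot": TCP orientation; "wrist_force": force on the tool from outside, world axes, zero at the start; "torque": the same for the moment, N m; "opening": opening from 0.0 (shut) to 1.0 (fully open); "grasp_force": force on a finger pad.
Only numpy, scipy, OpenCV 4.12 (cv2) and the standard library are available. Lean on these libraries where they do the work, as an engineer would, in place of code of your own. Each camera call takes 0.05 s, during which the arm holds its last target. There are 200 camera calls.

## Working session

There is one attempt and no reset: what is moved stays moved. The work goes in short steps, Python scripts to look and compute and a tool call to move; the robot and the scene stay as the last step left them, time stands still between calls to the robot, and variables do not carry over. Pictures are saved under pics/ and viewed, at most 14 in all, crops included, and the job is handed in when it is done.

Besides the shell and the picture viewer there is one more tool, called after "Emit:" by a JSON object that holds its "op" and its "data". apply_moves: Moves the arm, as the interface text tells. Its arguments: {"type":"object","properties":{"moves":{"type":"array"}},"required":["moves"]}

```bash
ls; mkdir -p pics; cat > h.py <<'E'
import numpy as np, cv2
from bench import ctrl
def snap(n,f):
    p,d=ctrl.camera(n); cv2.imwrite('pics/'+f,cv2.cvtColor(p,cv2.COLOR_RGB2BGR)); return p,d
def cloud(n,d):
    P=ctrl.camera_params(n); h,w=d.shape
    u,v=np.meshgrid(np.arange(w),np.arange(h))
    uv=cv2.undistortPoints(np.stack([u,v],-1).reshape(-1,1,2).astype(float),np.array(P['K']),np.array(P['dist'])).reshape(h,w,2)
    c=np.concatenate([uv*d[...,None],d[...,None],np.ones((h,w,1))],-1)
    return (c@np.array(P['cam_to_world']).T)[...,:3]
E
python3 - <<'E'
from h import *
for n in('top','scene'):
    p,d=snap(n,n+'0.png'); X=cloud(n,d); np.save(n+'0.npy',X)
    print(n,np.round(ctrl.camera_params(n)['cam_to_world'],3).tolist())
    for t in ['swivel_base','deck','handle','baffle','carrier','plate0','spray','dishes','jar']:
        for o in ctrl.outline_of(n,t)[:6]:
            m=o['region']&(d>0)
            print(t,round(o['score'],2),np.round(o['position']),m.sum(),np.round(np.median(X[m],0),3) if m.any() else '', np.round(X[m].max(0),3) if m.any() else '')
o=ctrl.get_obs();print(o['eef_rot'],o['eef_pos'],ctrl.pinch_z)
E
```

```text
pics
top [[-0.018, -0.981, 0.193, 0.365], [-1.0, 0.022, 0.018, -0.019], [-0.021, -0.193, -0.981, 1.26], [0.0, 0.0, 0.0, 1.0]]
swivel_base 0.89 [312. 214.] 8447 [0.572 0.01  0.028] [0.723 0.155 0.089]
swivel_base 0.23 [202. 253.] 1967 [0.456 0.317 0.008] [0.586 0.388 0.111]
deck 0.93 [310. 209.] 4309 [0.576 0.012 0.037] [0.663 0.134 0.089]
handle 0.58 [308. 210.] 4336 [0.576 0.013 0.037] [0.663 0.134 0.089]
baffle 0.74 [444. 225.] 2321 [ 0.514 -0.322  0.116] [ 0.584 -0.257  0.164]
carrier 0.65 [201. 252.] 2132 [0.456 0.316 0.008] [0.586 0.387 0.111]
plate0 0.77 [200. 230.] 379 [0.525 0.302 0.106] [0.539 0.357 0.114]
plate0 0.68 [196. 266.] 285 [0.434 0.315 0.106] [0.457 0.413 0.112]
plate0 0.59 [197. 246.] 330 [0.479 0.309 0.106] [0.493 0.38  0.113]
plate0 0.58 [204. 210.] 409 [0.572 0.3   0.105] [0.589 0.353 0.115]
plate0 0.44 [236. 149.] 911 [0.721 0.204 0.134] [0.81  0.276 0.211]
spray 0.78 [234. 148.] 943 [0.721 0.204 0.133] [0.816 0.277 0.211]
spray 0.4 [310. 210.] 4416 [0.576 0.013 0.036] [0.667 0.137 0.089]
dishes 0.85 [332. 138.] 479 [ 0.777 -0.045  0.043] [ 0.829 -0.014  0.05
[... 520 characters left out ...]
0.339  0.114] [ 0.565 -0.177  0.163]
carrier 0.59 [365. 156.] 691 [0.495 0.277 0.012] [0.599 0.373 0.046]
plate0 0.87 [380. 143.] 496 [0.531 0.282 0.085] [0.561 0.359 0.113]
plate0 0.74 [395. 148.] 730 [0.58  0.296 0.071] [0.591 0.537 0.112]
plate0 0.74 [355. 127.] 429 [0.438 0.296 0.09 ] [0.476 0.558 0.112]
spray 0.58 [433. 172.] 1866 [0.746 0.195 0.111] [0.777 0.589 0.21 ]
dishes 0.97 [388. 257.] 760 [ 0.79  -0.058  0.043] [0.814 0.026 0.049]
dishes 0.59 [335. 199.] 3906 [ 0.588 -0.004  0.05 ] [0.663 0.202 0.085]
jar 0.73 [328. 283.] 1190 [ 0.758 -0.219  0.067] [ 0.778 -0.178  0.095]
[-1.43764236e-05  1.67114388e-01  9.85937514e-01 -1.37806411e-05] [0.18946705 0.54289952 0.23128926] 0.0187
```

```bash
python3 -c "
import cv2,numpy as np
a=cv2.imread('pics/top0.png');b=cv2.imread('pics/scene0.png');print(a.shape)"
```

```text
(400, 640, 3)
```

View pics/top0.png

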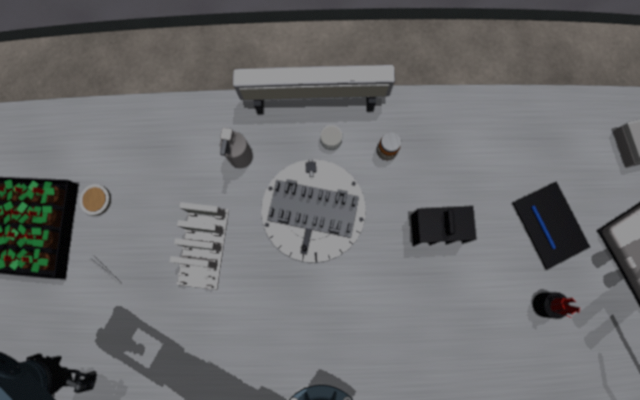

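View pics/scene0.png

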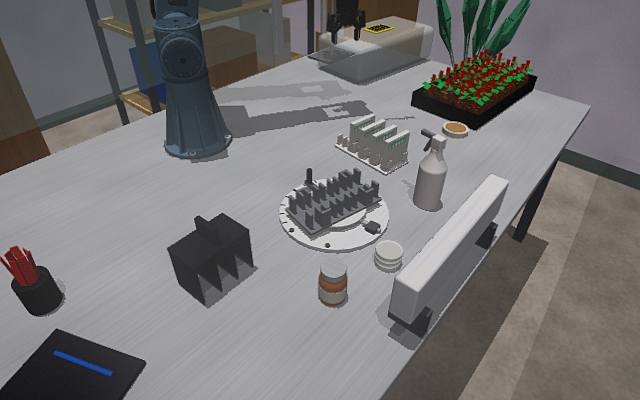

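```bash
python3 - <<'E'
import cv2,numpy as np
a=cv2.imread('pics/top0.png')
c=cv2.resize(a[150:300,165:375],None,fx=3.8,fy=3.8,interpolation=cv2.INTER_CUBIC)
cv2.imwrite('pics/c1.png',c)
X=np.load('top0.npy')
# base centre from circle: z 5..17mm points near
from scipy.optimize import least_squares
r=np.hypot(X[...,0]-.576,X[...,1]-.012)
for nm,zl,zh,R in(('base',.008,.0165,.17),('deck',.030,.041,.15),('fins',.07,.095,.15)):
    m=(X[...,2]>zl)&(X[...,2]<zh)&(r<R); P=X[m][:,:2]
    print(nm,m.sum(),'minrect',cv2.minAreaRect((P*1000).astype(np.float32)),'circ',cv2.minEnclosingCircle((P*1000).astype(np.float32)))
E
```

```text
base 3587 minrect ((579.177490234375, 9.835479736328125), (288.8697509765625, 288.12432861328125), 32.439300537109375) circ ((582.6595458984375, 21.338712692260742), 156.11361694335938)
deck 2998 minrect ((570.1175537109375, 13.119232177734375), (250.23617553710938, 219.1988067626953), 51.923458099365234) circ ((578.6961059570312, 11.645791053771973), 129.82440185546875)
fins 746 minrect ((548.1986694335938, 16.743247985839844), (218.78114318847656, 176.07815551757812), 77.28875732421875) circ ((577.523193359375, 10.076326370239258), 118.1132583618164)
```

View pics/c1.png

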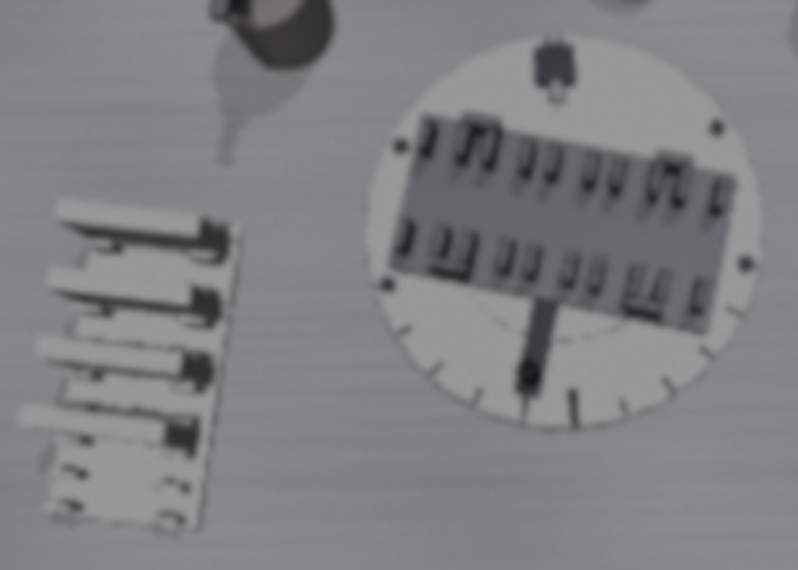

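```bash
cat > fit.py <<'E'
from h import *
from scipy.optimize import least_squares, minimize
from scipy.spatial import cKDTree
def box(x0,x1,y0,y1,z,n=1.0):
    gx=np.arange(x0,x1+.1,2);gy=np.arange(y0,y1+.1,2)
    a=np.stack(np.meshgrid(gx,gy),-1).reshape(-1,2); return a
FY=[s*y for y in(13.5,32.5,59.5,78.5,105.5) for s in(1,-1)]
RACK=np.concatenate([box(a,b,y-4,y+4,0) for y in FY for a,b in((-47,-25),(25,47))]+[box(s*50-2,s*50+2,c-5,c+5,0) for s in(1,-1) for c in(-69,69)])
PL=lambda:box(-50,50,-7.5,7.5,0)
def reg(P,M,x0):
    """P points mm Nx2; M model pts; pose x,y,th: trimmed two-way residual"""
    def f(p):
        c,s=np.cos(p[2]),np.sin(p[2]);R=np.array([[c,-s],[s,c]])
        Q=(P-p[:2])@R
        d1=cKDTree(M).query(Q)[0];d2=cKDTree(Q).query(M)[0]
        return np.minimum(d1,8).mean()+np.minimum(d2,8).mean()
    r=min((minimize(f,np.array(x0)+np.array(d),method='Nelder-Mead',options=dict(xatol=.01,fatol=1e-4,initial_simplex=np.array(x0)+np.array(d)+np.array([[0,0,0],[4,0,0],[0,4,0],[0,0,.06]]))) for d in([0,0,0],[3,-3,.03],[-3,3,-.03])),key=lambda r:r.fun)
    return np.round(r.x[:2],1),round(np.degrees(r.x[2]),2),round(r.fun,2)
E
python3 - <<'E'
from fit import *
for n in('top','scene'):
    X=np.load(n+'0.npy')*1000
    r=np.hypot(X[...,0]-579,X[...,1]-10)
    m=(X[...,2]>72)&(X[...,2]<90)&(r<125)
    P=X[m]; print(n,'z',np.percentile(P[:,2],[10,50,90]).round(1)); P=P[:,:2]
    # drop handle: r about 112 on robot side
    P=P[np.hypot(P[:,0]-471,P[:,1]-20)>25] if 1 else P
    print(n,'rack',reg(P,RACK,[578,10,np.radians(-13)]))
    m=(X[...,2]>10)&(X[...,2]<16)&(r<160);
    P=X[m][:,:2]; h=cv2.convexHull(P.astype(np.float32))[:,0]
    q=least_squares(lambda p:np.hypot(h[:,0]-p[0],h[:,1]-p[1])-145,[579,10],loss='soft_l1').x; print('base',q.round(1))
    m=(X[...,2]>72)&(X[...,2]<88)&(np.hypot(X[...,0]-471,X[...,1]-20)<22);print('handle',X[m].mean(0).round(1),m.sum())
    m=(X[...,2]>18)&(X[...,2]<35)&(np.hypot(X[...,0]-700,X[...,1]-14)<30);print('block',X[m].mean(0).round(1),m.sum())
    m=(X[...,2]>98)&(X[...,2]<116)&(abs(X[...,0]-500)<110)&(abs(X[...,1]-310)<90)
    k,l,st,_=cv2.connectedComponentsWithStats(m.astype(np.uint8))
    for i in range(1,k):
        if st[i,4]>40:
            P=X[l==i]; print('plate',len(P),np.median(P,0).round(1),reg(P[:,:2],PL(),[*P[:,:2].mean(0),np.radians(85)]))
    m=(X[...,2]>140)&(X[...,2]<175)&(abs(X[...,0]-520)<110)&(abs(X[...,1]+330)<110); P=X[m]
    print('tab',P.mean(0).round(1),cv2.minAreaRect(P[:,:2].astype(np.float32)))
    m=(X[...,2]>108)&(X[...,2]<128)&(abs(X[...,0]-520)<110)&(abs(X[...,1]+330)<110); P=X[m]
    print('bplate',P.mean(0).round(1),cv2.minAreaRect(P[:,:2].astype(np.float32)),reg(P[:,:2],box(-44,44,-73,73,0),[515,-330,0.1]))
E
```

```text
top z [76.1 79.7 83.1]
top rack (array([579.1,   9.8]), np.float64(-12.75), np.float64(2.38))
base [578.9  10.1]
handle [469.7  34.4  78.7] 31
block [696.1  14.6  26.4] 146
plate 237 [575.1 301.5 107.8] (array([575., 304.]), np.float64(81.79), np.float64(1.81))
plate 233 [527.7 307.8 107.7] (array([527.5, 307.6]), np.float64(82.87), np.float64(1.8))
plate 236 [481.3 312.7 107.6] (array([480.6, 313.3]), np.float64(82.55), np.float64(1.78))
plate 224 [435.8 323.8 107.4] (array([435.4, 325.9]), np.float64(80.9), np.float64(1.89))
tab [ 516.5 -328.7  156.8] ((517.0245361328125, -330.8472595214844), (60.6518669128418, 16.311948776245117), 1.2564632892608643)
bplate [ 515.5 -328.5  116. ] ((517.3062133789062, -330.1822509765625), (89.65007781982422, 147.6715545654297), 0.897861659526825) (array([ 516.6, -329.7]), np.float64(1.63), np.float64(2.34))
scene z [73.5 79.4 82.7]
scene rack (array([580. ,   7.8]), np.float64(-12.76), np.float64(2.68))
base [579.5   8.5]
handle [471.3  31.8  78.8] 31
block [698.4  10.1  26.2] 170
plate 152 [438.9 320.3 108.2] (array([435.6, 323.4]), np.float64(82.65), np.float64(2.59))
plate 158 [485.  310.7 108.4] (array([482.7, 313.5]), np.float64(83.23), np.float64(2.47))
plate 165 [531.  302.2 108.3] (array([529.9, 307. ]), np.float64(82.73), np.float64(2.43))
plate 169 [578.4 299.5 108.3] (array([575.8, 303.3]), np.float64(81.8), np.float64(2.35))
tab [ 523.9 -332.5  154.9] ((519.2677001953125, -330.336181640625), (61.51826858520508, 15.37175464630127), 2.72743821144104)
bplate [ 525.8 -337.5  116.8] ((519.2044067382812, -329.81451416015625), (91.00462341308594, 147.78343200683594), 0.9863389134407043) (array([ 520.2, -329.6]), np.float64(0.41), np.float64(2.63))
```

```bash
cat > go.py <<'E'
import sys,numpy as np,json
from h import ctrl
from scipy.spatial.transform import Rotation as R
# args: waypoints "x,y,z,psi,jaw[,maxstep]" (mm, deg; jaw) ; '=' keeps
o=ctrl.get_obs(); p=np.array(o['eef_pos'])*1000; q=o['eef_rot']; M=R.from_quat([q[1],q[2],q[3],q[0]]).as_matrix()
psi=np.degrees(np.arctan2(M[1,1],M[0,1])); psi%=360
print('t',round(o['time_s'],2),'now',p.round(1),'psi',round(psi,2),'tilt',np.degrees(M[:2,2]).round(2),'open',round(o['opening'],3),'F',np.round(o['wrist_force'],1),'g',round(o['grasp_force'],1),'q6',round(o['q'][5],2))
rows=[];jaw=round(o['opening'],2)
for a in sys.argv[1:]:
    f=a.split(',');c=[*p,psi,jaw];t=[c[i] if f[i]=='=' else float(f[i]) for i in range(5)]
    ms=float(f[5]) if len(f)>5 else 50; jaw=t[4]
    d=np.array(t[:3])-p; dp=(t[3]-psi+180)%360-180
    n=max(1,int(np.ceil(max(np.linalg.norm(d)/ms,abs(dp)/9.5)-1e-6)))
    if np.linalg.norm(d)<.3 and abs(dp)<.3: rows.append(([0,0,0],0,jaw)); continue
    for k in range(n):
        d=(np.array(t[:3])-p)/(n-k); dp=((t[3]-psi+180)%360-180)/(n-k)
        c,s=np.cos(np.radians(psi)),np.sin(np.radians(psi))
        off=np.array([-s*d[0]+c*d[1],c*d[0]+s*d[1],-d[2]]).round(1 if ms<20 else 0); r=round(-dp,1)
        p=p+np.array([-s*off[0]+c*off[1],c*off[0]+s*off[1],-off[2]]); psi=(psi-r)%360
        rows.append((off.tolist(),r,jaw))
while len(rows)%5: rows.append(([0,0,0],0,jaw))
for i,(o_,r,j) in enumerate(rows):
    print(('' if i%5 else '-- '),json.dumps({"jaw":j,"offset":[int(v) if v==int(v) else v for v in o_],"rot":[0,0,r]}),sep='')
E
python3 go.py 470.5,33.5,180,77.25,1 470.5,33.5,45,77.25,1
```

```text
t 1.0 now [189.5 542.9 231.3] psi 70.76 tilt [-0. -0.] open 0.996 F [0.2 0.4 0.6] g 0.0 q6 -0.21
-- {"jaw": 1.0, "offset": [-36, -32, 4], "rot": [0, 0, -0.5]}
{"jaw": 1.0, "offset": [-36, -33, 4], "rot": [0, 0, -0.5]}
{"jaw": 1.0, "offset": [-36, -33, 4], "rot": [0, 0, -0.5]}
{"jaw": 1.0, "offset": [-35, -33, 4], "rot": [0, 0, -0.6]}
{"jaw": 1.0, "offset": [-35, -34, 4], "rot": [0, 0, -0.5]}
-- {"jaw": 1.0, "offset": [-35, -34, 4], "rot": [0, 0, -0.6]}
{"jaw": 1.0, "offset": [-34, -34, 5], "rot": [0, 0, -0.5]}
{"jaw": 1.0, "offset": [-34, -35, 4], "rot": [0, 0, -0.6]}
{"jaw": 1.0, "offset": [-33, -35, 5], "rot": [0, 0, -0.5]}
{"jaw": 1.0, "offset": [-33, -35, 4], "rot": [0, 0, -0.6]}
-- {"jaw": 1.0, "offset": [-33, -36, 5], "rot": [0, 0, -0.5]}
{"jaw": 1.0, "offset": [-33, -36, 4], "rot": [0, 0, -0.6]}
{"jaw": 1.0, "offset": [0, 0, 45], "rot": [0, 0, 0.0]}
{"jaw": 1.0, "offset": [0, 0, 45], "rot": [0, 0, 0.0]}
{"jaw": 1.0, "offset": [0, 0, 45], "rot": [0, 0, 0.0]}
```

Emit:
{"op": "apply_moves", "data": {"moves": [{"jaw": 1,"offset": [-36,-32,4],"rot": [0,0,-0.5]},{"jaw": 1,"offset": [-36,-33,4],"rot": [0,0,-0.5]},{"jaw": 1,"offset": [-36,-33,4],"rot": [0,0,-0.5]},{"jaw": 1,"offset": [-35,-33,4],"rot": [0,0,-0.6]},{"jaw": 1,"offset": [-35,-34,4],"rot": [0,0,-0.5]}]}}

```text
time_s: 1.62
eef_pos: [0.3076, 0.3292, 0.2114]
eef_rot: [0.0, 0.144, 0.99, 0.0]
wrist_force: [0.9, 0.1, -0.0]
opening: 0.996
grasp_force: 0.0
```

Emit:
{"op": "apply_moves", "data": {"moves": [{"jaw": 1,"offset": [-35,-34,4],"rot": [0,0,-0.6]},{"jaw": 1,"offset": [-34,-34,5],"rot": [0,0,-0.5]},{"jaw": 1,"offset": [-34,-35,4],"rot": [0,0,-0.6]},{"jaw": 1,"offset": [-33,-35,5],"rot": [0,0,-0.5]},{"jaw": 1,"offset": [-33,-35,4],"rot": [0,0,-0.6]}]}}

```text
time_s: 2.25
eef_pos: [0.4242, 0.1171, 0.1894]
eef_rot: [0.0, 0.12, 0.993, 0.0]
wrist_force: [0.2, 0.8, -0.1]
opening: 0.999
grasp_force: 0.0
```

```bash
python3 go.py 470.5,33.5,180,77.25,1  470.5,33.5,45,77.25,1 =,=,=,=,0.1 =,=,=,=,0.1
```

```text
t 2.25 now [424.2 117.1 189.4] psi 76.17 tilt [0.05 0.01] open 0.999 F [ 0.2  0.8 -0.1] g 0.0 q6 -1.33
-- {"jaw": 1.0, "offset": [-32, -35, 5], "rot": [0, 0, -0.5]}
{"jaw": 1.0, "offset": [-33, -35, 4], "rot": [0, 0, -0.6]}
{"jaw": 1.0, "offset": [0, 0, 45], "rot": [0, 0, 0.0]}
{"jaw": 1.0, "offset": [0, 0, 45], "rot": [0, 0, 0.0]}
{"jaw": 1.0, "offset": [0, 0, 45], "rot": [0, 0, 0.0]}
-- {"jaw": 0.1, "offset": [0, 0, 0], "rot": [0, 0, 0]}
{"jaw": 0.1, "offset": [0, 0, 0], "rot": [0, 0, 0]}
{"jaw": 0.1, "offset": [0, 0, 0], "rot": [0, 0, 0]}
{"jaw": 0.1, "offset": [0, 0, 0], "rot": [0, 0, 0]}
{"jaw": 0.1, "offset": [0, 0, 0], "rot": [0, 0, 0]}
```

Batching works and tracking is accurate (within about 1 mm).

Emit:
{"op": "apply_moves", "data": {"moves": [{"jaw": 1,"offset": [-32,-35,5],"rot": [0,0,-0.5]},{"jaw": 1,"offset": [-33,-35,4],"rot": [0,0,-0.6]},{"jaw": 1,"offset": [0,0,45],"rot": [0,0,0]},{"jaw": 1,"offset": [0,0,45],"rot": [0,0,0]},{"jaw": 1,"offset": [0,0,45],"rot": [0,0,0]}]}}

```text
time_s: 2.88
eef_pos: [0.4706, 0.0349, 0.0443]
eef_rot: [0.001, 0.111, 0.994, -0.0]
wrist_force: [0.5, -0.9, -0.6]
opening: 1.0
grasp_force: 0.0
```

Emit:
{"op": "apply_moves", "data": {"moves": [{"jaw": 0.1,"offset": [0,0,0],"rot": [0,0,0]},{"jaw": 0.1,"offset": [0,0,0],"rot": [0,0,0]},{"jaw": 0.1,"offset": [0,0,0],"rot": [0,0,0]},{"jaw": 0.1,"offset": [0,0,0],"rot": [0,0,0]},{"jaw": 0.1,"offset": [0,0,0],"rot": [0,0,0]}]}}

```text
time_s: 3.5
eef_pos: [0.4716, 0.0347, 0.0473]
eef_rot: [0.002, 0.111, 0.994, -0.0]
wrist_force: [-2.2, -1.5, 8.6]
opening: 0.171
grasp_force: 58.3
```

```bash
python3 go.py 468.5,19.5,=,84.75,0.1,8 467.5,4.8,=,92.25,0.1,8 =,=,=,=,1
```

```text
t 3.5 now [471.6  34.7  47.3] psi 77.29 tilt [ 0.17 -0.07] open 0.171 F [-2.2 -1.5  8.6] g 58.3 q6 -1.53
-- {"jaw": 0.1, "offset": [-0.2, -7.8, 0], "rot": [0, 0, -3.7]}
{"jaw": 0.1, "offset": [0.4, -7.7, 0], "rot": [0, 0, -3.8]}
{"jaw": 0.1, "offset": [-0.2, -7.4, 0], "rot": [0, 0, -3.7]}
{"jaw": 0.1, "offset": [0.3, -7.4, 0], "rot": [0, 0, -3.8]}
{"jaw": 1.0, "offset": [0, 0, 0], "rot": [0, 0, 0]}
```

Emit:
{"op": "apply_moves", "data": {"moves": [{"jaw": 0.1,"offset": [0,-7.8,-2],"rot": [0,0,-3.7]},{"jaw": 0.1,"offset": [0.2,-7.7,0],"rot": [0,0,-3.8]},{"jaw": 0.1,"offset": [0,-7.4,0],"rot": [0,0,-3.7]},{"jaw": 0.1,"offset": [0.2,-7.4,0],"rot": [0,0,-3.8]},{"jaw": 0.1,"offset": [0,0,0],"rot": [0,0,0]}]}}

```text
time_s: 4.12
eef_pos: [0.4689, 0.0053, 0.0475]
eef_rot: [0.004, -0.019, 1.0, 0.0]
wrist_force: [14.7, 4.4, -21.0]
opening: 0.168
grasp_force: 59.9
```

Emit:
{"op": "apply_moves", "data": {"moves": [{"jaw": 0.1,"offset": [0,0,0],"rot": [0,0,0]},{"jaw": 1,"offset": [0,0,0],"rot": [0,0,0]},{"jaw": 1,"offset": [0,0,0],"rot": [0,0,0]},{"jaw": 1,"offset": [0,0,0],"rot": [0,0,0]},{"jaw": 1,"offset": [0,0,0],"rot": [0,0,0]}]}}

```text
time_s: 4.75
eef_pos: [0.4662, 0.0052, 0.0476]
eef_rot: [0.0, -0.02, 1.0, -0.0]
wrist_force: [-0.0, -0.5, 0.2]
opening: 0.989
grasp_force: 0.0
```

```bash
python3 go.py =,=,200,=,1  420,220,240,120,1 435.6,324.6,200,172.4,1
```

```text
t 4.75 now [466.2   5.2  47.6] psi 92.26 tilt [ 0.03 -0.01] open 0.989 F [-0.  -0.5  0.2] g 0.0 q6 -1.85
-- {"jaw": 1.0, "offset": [0, 0, -38], "rot": [0, 0, -0.0]}
{"jaw": 1.0, "offset": [0, 0, -38], "rot": [0, 0, -0.0]}
{"jaw": 1.0, "offset": [0, 0, -38], "rot": [0, 0, -0.0]}
{"jaw": 1.0, "offset": [0, 0, -38], "rot": [0, 0, -0.0]}
{"jaw": 1.0, "offset": [8, 43, -8], "rot": [0, 0, -5.5]}
-- {"jaw": 1.0, "offset": [3, 44, -8], "rot": [0, 0, -5.6]}
{"jaw": 1.0, "offset": [-1, 44, -8], "rot": [0, 0, -5.5]}
{"jaw": 1.0, "offset": [-5, 44, -8], "rot": [0, 0, -5.6]}
{"jaw": 1.0, "offset": [-10, 42, -8], "rot": [0, 0, -5.5]}
{"jaw": 1.0, "offset": [-11, 14, 7], "rot": [0, 0, -8.7]}
-- {"jaw": 1.0, "offset": [-13, 12, 7], "rot": [0, 0, -8.7]}
{"jaw": 1.0, "offset": [-14, 10, 6], "rot": [0, 0, -8.8]}
{"jaw": 1.0, "offset": [-16, 8, 7], "rot": [0, 0, -8.7]}
{"jaw": 1.0, "offset": [-17, 5, 6], "rot": [0, 0, -8.8]}
{"jaw": 1.0, "offset": [-17, 2, 7], "rot": [0, 0, -8.7]}
```

Emit:
{"op": "apply_moves", "data": {"moves": [{"jaw": 1,"offset": [0,0,-38],"rot": [0,0,0]},{"jaw": 1,"offset": [0,0,-38],"rot": [0,0,0]},{"jaw": 1,"offset": [0,0,-38],"rot": [0,0,0]},{"jaw": 1,"offset": [0,0,-38],"rot": [0,0,0]},{"jaw": 1,"offset": [8,43,-8],"rot": [0,0,-5.5]}]}}

```text
time_s: 5.38
eef_pos: [0.4587, 0.0465, 0.2107]
eef_rot: [0.003, -0.067, 0.998, -0.001]
wrist_force: [0.5, 1.3, 0.2]
opening: 0.999
grasp_force: 0.0
```

Emit:
{"op": "apply_moves", "data": {"moves": [{"jaw": 0.36,"offset": [3,44,-8],"rot": [0,0,-5.6]},{"jaw": 0.36,"offset": [-1,44,-8],"rot": [0,0,-5.5]},{"jaw": 0.36,"offset": [-5,44,-8],"rot": [0,0,-5.6]},{"jaw": 0.36,"offset": [-10,42,-8],"rot": [0,0,-5.5]},{"jaw": 0.36,"offset": [-11,14,7],"rot": [0,0,-8.7]}]}}

```text
time_s: 6.0
eef_pos: [0.4229, 0.2397, 0.2336]
eef_rot: [0.001, -0.334, 0.942, 0.0]
wrist_force: [0.6, -0.6, -0.6]
opening: 0.364
grasp_force: 0.0
```

```bash
python3 - <<'E'
from fit import *
for n in('top','scene'):
    p,d=snap(n,n+'1.png'); X=cloud(n,d)*1000
    r=np.hypot(X[...,0]-579,X[...,1]-10)
    m=(X[...,2]>72)&(X[...,2]<90)&(r<125)
    P=X[m][:,:2]; P=P[np.hypot(P[:,0]-467,P[:,1]-5)>25]
    print(n,'rack',reg(P,RACK,[579,9,np.radians(2)]))
    m=(X[...,2]>72)&(X[...,2]<88)&(np.hypot(X[...,0]-467,X[...,1]-5)<22);print('handle',X[m].mean(0).round(1),m.sum())
E
python3 go.py 435.6,324.6,200,172.4,0.36 435.6,324.6,130,172.4,0.36
```

```text
top rack (array([579.3,   9.9]), np.float64(2.21), np.float64(2.39))
handle [467.1   5.6  79.6] 30
scene rack (array([579.9,   7.7]), np.float64(1.82), np.float64(2.53))
handle [468.4   2.6  78.6] 31
t 6.1 now [422.3 238.8 231.8] psi 128.9 tilt [-0.05  0.  ] open 0.361 F [-0.5 -0.7 -0. ] g 0.0 q6 -1.98
-- {"jaw": 0.36, "offset": [-13, 12, 6], "rot": [0, 0, -8.7]}
{"jaw": 0.36, "offset": [-14, 10, 6], "rot": [0, 0, -8.7]}
{"jaw": 0.36, "offset": [-16, 7, 7], "rot": [0, 0, -8.7]}
{"jaw": 0.36, "offset": [-17, 5, 6], "rot": [0, 0, -8.7]}
{"jaw": 0.36, "offset": [-17, 2, 7], "rot": [0, 0, -8.7]}
-- {"jaw": 0.36, "offset": [0, 0, 35], "rot": [0, 0, -0.0]}
{"jaw": 0.36, "offset": [0, 0, 35], "rot": [0, 0, -0.0]}
{"jaw": 0.36, "offset": [0, 0, 0], "rot": [0, 0, 0]}
{"jaw": 0.36, "offset": [0, 0, 0], "rot": [0, 0, 0]}
{"jaw": 0.36, "offset": [0, 0, 0], "rot": [0, 0, 0]}
```

Emit:
{"op": "apply_moves", "data": {"moves": [{"jaw": 0.36,"offset": [-13,12,6],"rot": [0,0,-8.7]},{"jaw": 0.36,"offset": [-14,10,6],"rot": [0,0,-8.7]},{"jaw": 0.36,"offset": [-16,7,7],"rot": [0,0,-8.7]},{"jaw": 0.36,"offset": [-17,5,6],"rot": [0,0,-8.7]},{"jaw": 0.36,"offset": [-17,2,7],"rot": [0,0,-8.7]}]}}

```text
time_s: 6.72
eef_pos: [0.4369, 0.3231, 0.2002]
eef_rot: [-0.0, -0.657, 0.753, -0.0]
wrist_force: [-0.1, -0.6, -0.1]
opening: 0.358
grasp_force: 0.0
```

Emit:
{"op": "apply_moves", "data": {"moves": [{"jaw": 0.36,"offset": [0,0,35],"rot": [0,0,0]},{"jaw": 0.36,"offset": [0,0,35],"rot": [0,0,0]},{"jaw": 0.36,"offset": [0,0,0],"rot": [0,0,0]},{"jaw": 0.36,"offset": [0,0,0],"rot": [0,0,0]},{"jaw": 0.36,"offset": [0,0,0],"rot": [0,0,0]}]}}

```text
time_s: 7.35
eef_pos: [0.4379, 0.3238, 0.1323]
eef_rot: [0.002, -0.657, 0.754, -0.001]
wrist_force: [-0.1, 0.2, -0.2]
opening: 0.362
grasp_force: 0.0
```

```bash
python3 - <<'E'
from h import *
p,d=snap('scene','s2.png')
cv2.imwrite('pics/s2c.png',cv2.resize(cv2.cvtColor(p,cv2.COLOR_RGB2BGR)[50:200,290:490],None,fx=4,fy=4,interpolation=cv2.INTER_CUBIC))
E
python3 go.py 435.6,324.6,74,172.4,0.36 =,=,=,=,0.1
```

```text
t 7.4 now [437.7 323.8 132.1] psi 172.12 tilt [0.16 0.07] open 0.359 F [ 1.2 -0.3  0.9] g 0.0 q6 -2.59
-- {"jaw": 0.36, "offset": [0, 1, 29], "rot": [0, 0, -0.1]}
{"jaw": 0.36, "offset": [0, 1, 29], "rot": [0, 0, -0.2]}
{"jaw": 0.1, "offset": [0, 0, 0], "rot": [0, 0, 0]}
{"jaw": 0.1, "offset": [0, 0, 0], "rot": [0, 0, 0]}
{"jaw": 0.1, "offset": [0, 0, 0], "rot": [0, 0, 0]}
```

View pics/s2c.png

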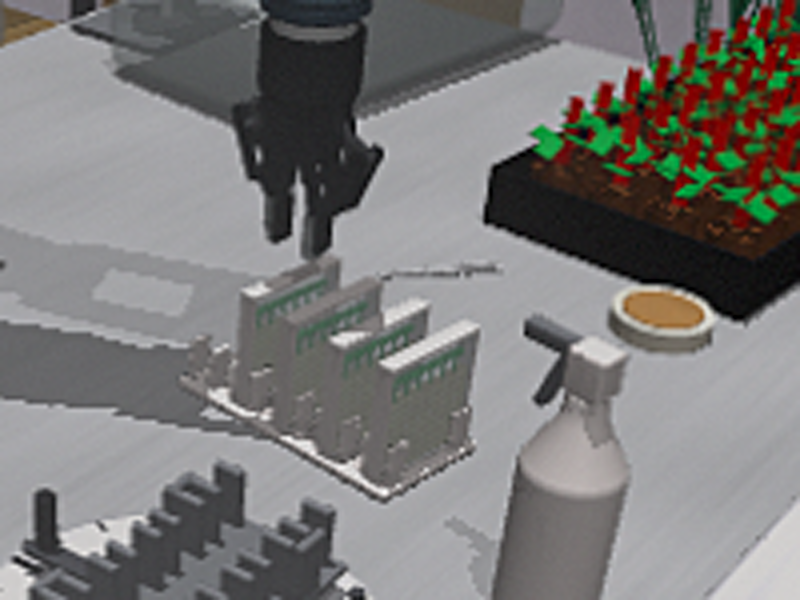

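Emit:
{"op": "apply_moves", "data": {"moves": [{"jaw": 0.36,"offset": [0,1,29],"rot": [0,0,-0.1]},{"jaw": 0.36,"offset": [0,1,29],"rot": [0,0,-0.2]},{"jaw": 0.36,"offset": [0,0,0],"rot": [0,0,0]},{"jaw": 0.1,"offset": [0,0,0],"rot": [0,0,0]},{"jaw": 0.1,"offset": [0,0,0],"rot": [0,0,0]}]}}

```text
time_s: 8.02
eef_pos: [0.4357, 0.3243, 0.0739]
eef_rot: [0.001, -0.659, 0.752, -0.0]
wrist_force: [0.1, 0.3, -0.4]
opening: 0.164
grasp_force: 58.6
```

Emit:
{"op": "apply_moves", "data": {"moves": [{"jaw": 0.1,"offset": [0,0,0],"rot": [0,0,0]},{"jaw": 0.1,"offset": [0,0,-10],"rot": [0,0,0]},{"jaw": 0.1,"offset": [0,0,-15],"rot": [0,0,0]},{"jaw": 0.1,"offset": [0,0,-25],"rot": [0,0,0]},{"jaw": 0.1,"offset": [0,0,-40],"rot": [0,0,0]}]}}

```text
time_s: 8.65
eef_pos: [0.4337, 0.3234, 0.1629]
eef_rot: [-0.001, -0.659, 0.752, 0.0]
wrist_force: [0.5, 0.9, 0.1]
opening: 0.168
grasp_force: 58.7
```

```bash
python3 go.py 
```

```text
t 8.65 now [433.7 323.4 162.9] psi 172.46 tilt [-0.12 -0.05] open 0.168 F [0.5 0.9 0.1] g 58.7 q6 -2.59
```

```bash
python3 go.py 470,240,230,150,0.1 582.8,-82.9,225,92.1,0.1 582.8,-82.9,185,92.1,0.1
```

```text
t 8.65 now [433.7 323.4 162.9] psi 172.46 tilt [-0.12 -0.05] open 0.168 F [0.5 0.9 0.1] g 58.7 q6 -2.59
-- {"jaw": 0.1, "offset": [26, -16, -22], "rot": [0, 0, 7.5]}
{"jaw": 0.1, "offset": [24, -19, -23], "rot": [0, 0, 7.5]}
{"jaw": 0.1, "offset": [21, -21, -22], "rot": [0, 0, 7.5]}
{"jaw": 0.1, "offset": [32, -37, 1], "rot": [0, 0, 8.3]}
{"jaw": 0.1, "offset": [26, -41, 1], "rot": [0, 0, 8.3]}
-- {"jaw": 0.1, "offset": [20, -45, 1], "rot": [0, 0, 8.3]}
{"jaw": 0.1, "offset": [13, -47, 0], "rot": [0, 0, 8.2]}
{"jaw": 0.1, "offset": [6, -48, 1], "rot": [0, 0, 8.3]}
{"jaw": 0.1, "offset": [0, -49, 0], "rot": [0, 0, 8.2]}
{"jaw": 0.1, "offset": [-8, -49, 1], "rot": [0, 0, 8.3]}
-- {"jaw": 0.1, "offset": [0, 0, 40], "rot": [0, 0, -0.0]}
{"jaw": 0.1, "offset": [0, 0, 0], "rot": [0, 0, 0]}
{"jaw": 0.1, "offset": [0, 0, 0], "rot": [0, 0, 0]}
{"jaw": 0.1, "offset": [0, 0, 0], "rot": [0, 0, 0]}
{"jaw": 0.1, "offset": [0, 0, 0], "rot": [0, 0, 0]}
```

Emit:
{"op": "apply_moves", "data": {"moves": [{"jaw": 0.1,"offset": [26,-16,-22],"rot": [0,0,7.5]},{"jaw": 0.1,"offset": [24,-19,-23],"rot": [0,0,7.5]},{"jaw": 0.1,"offset": [21,-21,-22],"rot": [0,0,7.5]},{"jaw": 0.1,"offset": [32,-37,1],"rot": [0,0,8.3]},{"jaw": 0.1,"offset": [26,-41,1],"rot": [0,0,8.3]}]}}

```text
time_s: 9.28
eef_pos: [0.5031, 0.1472, 0.229]
eef_rot: [0.001, -0.368, 0.93, -0.0]
wrist_force: [0.6, -0.1, -0.6]
opening: 0.163
grasp_force: 58.7
```

Emit:
{"op": "apply_moves", "data": {"moves": [{"jaw": 0.1,"offset": [20,-45,1],"rot": [0,0,8.3]},{"jaw": 0.1,"offset": [13,-47,0],"rot": [0,0,8.2]},{"jaw": 0.1,"offset": [6,-48,1],"rot": [0,0,8.3]},{"jaw": 0.1,"offset": [0,-49,0],"rot": [0,0,8.2]},{"jaw": 0.1,"offset": [-8,-49,1],"rot": [0,0,8.3]}]}}

```text
time_s: 9.9
eef_pos: [0.5843, -0.0843, 0.2256]
eef_rot: [0.001, -0.016, 1.0, -0.0]
wrist_force: [0.0, 0.3, -0.9]
opening: 0.166
grasp_force: 58.7
```

Emit:
{"op": "apply_moves", "data": {"moves": [{"jaw": 0.1,"offset": [0,0,40],"rot": [0,0,0]},{"jaw": 0.1,"offset": [0,0,0],"rot": [0,0,0]},{"jaw": 0.1,"offset": [0,0,0],"rot": [0,0,0]},{"jaw": 0.1,"offset": [0,0,0],"rot": [0,0,0]},{"jaw": 0.1,"offset": [0,0,0],"rot": [0,0,0]}]}}

```text
time_s: 10.52
eef_pos: [0.5845, -0.0825, 0.1857]
eef_rot: [0.001, -0.018, 1.0, -0.0]
wrist_force: [-0.9, -0.1, -0.5]
opening: 0.169
grasp_force: 58.7
```

```bash
cat > look.py <<'E'
from fit import *
import sys
# held plate vs rack: clouds near tool
o=ctrl.get_obs(); t=np.array(o['eef_pos'])*1000
for n in('top','scene'):
    p,d=snap(n,n+sys.argv[1]+'.png'); X=cloud(n,d)*1000
    for o_ in ctrl.outline_of(n,'plate0')[:6]:
        m=o_['region']&(d>0)
        if m.sum()<30: continue
        P=X[m]; P=P[P[:,2]>np.percentile(P[:,2],97)-14]
        q=cv2.minAreaRect(P[:,:2].astype(np.float32))
        print(n,round(o_['score'],2),np.round(o_['position']),'med',np.median(P,0).round(1),'rect',np.round(q[0],1),np.round(q[1],1),round(q[2],1))
E
python3 look.py 3; python3 go.py
```

```text
top 0.94 [198. 230.] med [527.4 306.7 107.6] rect [528.1 307.7] [100.1  14.6] 82.6
top 0.93 [203. 209.] med [574.7 301.3 107.9] rect [575.4 303.6] [101.4  15.6] 82.6
top 0.7 [349. 209.] med [552.  -83.2 219.9] rect [552.4 -83.7] [30.9 14.6] 4.2
top 0.68 [192. 247.] med [481.4 312.4 107.5] rect [481.2 314.5] [102.1  15.2] 82.6
scene 0.86 [379. 143.] med [530.9 298.8 108.3] rect [545.8 306.3] [105.5  50.9] 82.3
scene 0.72 [394. 148.] med [578.9 299.1 108.4] rect [576.  304.3] [103.7  16.5] 81.4
scene 0.69 [316. 181.] med [615.7 -87.5 219.3] rect [595.6 -94.5] [89.8 42.3] 23.0
scene 0.62 [369. 130.] med [485.  308.9 108.3] rect [494.8 312.8] [103.5  48.8] 88.4
t 10.72 now [584.  -82.6 184.7] psi 92.08 tilt [ 0.03 -0.01] open 0.165 F [0.3 1.1 0.2] g 58.7 q6 -1.95
```

```bash
python3 -c "
import cv2,numpy as np
a=cv2.imread('pics/top3.png')[140:270,240:380];b=cv2.imread('pics/scene3.png')[110:260,250:430]
a=cv2.resize(a,(400,372),interpolation=2);b=cv2.resize(b,(400,333),interpolation=2)
c=np.zeros((372,800,3),np.uint8);c[:,:400]=a;c[:333,400:]=b;cv2.imwrite('pics/c3.png',c)"
```

```text
(no output)
```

View pics/c3.png

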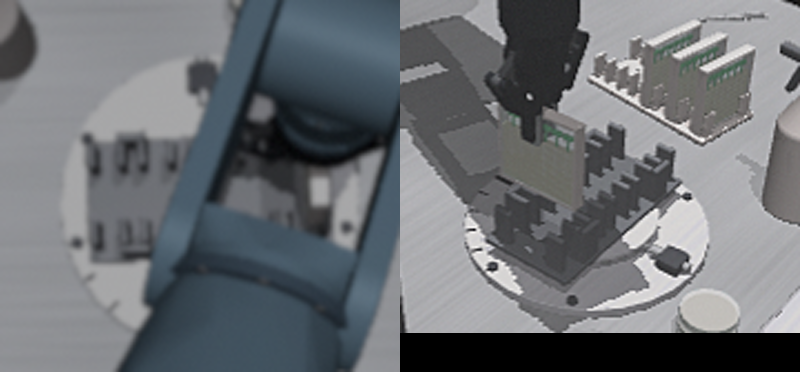

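Emit:
{"op": "apply_moves", "data": {"moves": [{"jaw": 0.1,"offset": [1,0.5,30],"rot": [0,0,0]},{"jaw": 0.1,"offset": [0,0,8],"rot": [0,0,0]},{"jaw": 0.1,"offset": [0,0,5],"rot": [0,0,0]},{"jaw": 0.1,"offset": [0,0,5],"rot": [0,0,0]},{"jaw": 0.1,"offset": [0,0,0],"rot": [0,0,0]}]}}

```text
time_s: 11.35
eef_pos: [0.583, -0.0824, 0.1364]
eef_rot: [0.0, -0.018, 1.0, -0.0]
wrist_force: [-0.9, -0.6, -0.7]
opening: 0.169
grasp_force: 58.7
```

```bash
python3 go.py; python3 -c "
from h import *;print(ctrl.get_obs()['torque'])"
```

```text
t 11.35 now [583.  -82.4 136.4] psi 92.06 tilt [ 0.01 -0.  ] open 0.169 F [-0.9 -0.6 -0.7] g 58.7 q6 -1.95
[-0.01766572 -0.0009153   0.01035261]
```

In the slot without contact; lower to the deck.

Emit:
{"op": "apply_moves", "data": {"moves": [{"jaw": 0.1,"offset": [0,0,10],"rot": [0,0,0]},{"jaw": 0.1,"offset": [0,0,10],"rot": [0,0,0]},{"jaw": 0.1,"offset": [0,0,8],"rot": [0,0,0]},{"jaw": 0.1,"offset": [0,0,3],"rot": [0,0,0]},{"jaw": 0.1,"offset": [0,0,3],"rot": [0,0,0]}]}}

```text
time_s: 11.98
eef_pos: [0.5829, -0.0823, 0.1021]
eef_rot: [0.0, -0.018, 1.0, 0.0]
wrist_force: [0.2, 0.2, -0.6]
opening: 0.167
grasp_force: 58.7
```

Emit:
{"op": "apply_moves", "data": {"moves": [{"jaw": 0.1,"offset": [0,0,1],"rot": [0,0,0]},{"jaw": 0.36,"offset": [0,0,0],"rot": [0,0,0]},{"jaw": 0.36,"offset": [0,0,0],"rot": [0,0,0]},{"jaw": 0.36,"offset": [0,0,0],"rot": [0,0,0]},{"jaw": 0.36,"offset": [0,0,-20],"rot": [0,0,0]}]}}

```text
time_s: 12.6
eef_pos: [0.5815, -0.0819, 0.1203]
eef_rot: [-0.002, -0.018, 1.0, 0.001]
wrist_force: [-0.2, -0.0, 0.0]
opening: 0.36
grasp_force: 0.0
```

```bash
python3 go.py =,=,230,=,0.36  540,230,230,130,0.36 481.5,314,190,172.6,0.36 481.5,314,74,172.6,.36,50
```

```text
t 12.6 now [581.5 -81.9 120.3] psi 92.05 tilt [-0.21  0.07] open 0.36 F [-0.2 -0.   0. ] g 0.0 q6 -1.95
-- {"jaw": 0.36, "offset": [0, 0, -37], "rot": [0, 0, -0.0]}
{"jaw": 0.36, "offset": [0, 0, -36], "rot": [0, 0, -0.0]}
{"jaw": 0.36, "offset": [0, 0, -37], "rot": [0, 0, -0.0]}
{"jaw": 0.36, "offset": [4, 45, 0], "rot": [0, 0, -5.4]}
{"jaw": 0.36, "offset": [0, 45, 0], "rot": [0, 0, -5.4]}
-- {"jaw": 0.36, "offset": [-4, 45, 0], "rot": [0, 0, -5.4]}
{"jaw": 0.36, "offset": [-8, 44, 0], "rot": [0, 0, -5.4]}
{"jaw": 0.36, "offset": [-12, 43, 0], "rot": [0, 0, -5.4]}
{"jaw": 0.36, "offset": [-17, 42, 0], "rot": [0, 0, -5.5]}
{"jaw": 0.36, "offset": [-20, 40, 0], "rot": [0, 0, -5.4]}
-- {"jaw": 0.36, "offset": [-2, 20, 8], "rot": [0, 0, -8.5]}
{"jaw": 0.36, "offset": [-5, 20, 8], "rot": [0, 0, -8.5]}
{"jaw": 0.36, "offset": [-8, 19, 8], "rot": [0, 0, -8.5]}
{"jaw": 0.36, "offset": [-10, 18, 8], "rot": [0, 0, -8.6]}
{"jaw": 0.36, "offset": [-13, 16, 8], "rot": [0, 0, -8.5]}
-- {"jaw": 0.36, "offset": [0, 0, 39], "rot": [0, 0, -0.0]}
{"jaw": 0.36, "offset": [0, 0, 39], "rot": [0, 0, -0.0]}
{"jaw": 0.36, "offset": [0, 0, 38], "rot": [0, 0, -0.0]}
{"jaw": 0.36, "offset": [0, 0, 0], "rot": [0, 0, 0]}
{"jaw": 0.36, "offset": [0, 0, 0], "rot": [0, 0, 0]}
```

Emit:
{"op": "apply_moves", "data": {"moves": [{"jaw": 0.36,"offset": [0,0,-37],"rot": [0,0,0]},{"jaw": 0.36,"offset": [0,0,-36],"rot": [0,0,0]},{"jaw": 0.36,"offset": [0,0,-37],"rot": [0,0,0]},{"jaw": 0.36,"offset": [4,45,0],"rot": [0,0,-5.4]},{"jaw": 0.36,"offset": [0,45,0],"rot": [0,0,-5.4]}]}}

```text
time_s: 13.22
eef_pos: [0.5719, 0.0076, 0.2338]
eef_rot: [0.002, -0.113, 0.994, -0.0]
wrist_force: [1.1, -0.1, -0.0]
opening: 0.359
grasp_force: 0.0
```

Emit:
{"op": "apply_moves", "data": {"moves": [{"jaw": 0.36,"offset": [-4,45,0],"rot": [0,0,-5.4]},{"jaw": 0.36,"offset": [-8,44,0],"rot": [0,0,-5.4]},{"jaw": 0.36,"offset": [-12,43,0],"rot": [0,0,-5.4]},{"jaw": 0.36,"offset": [-17,42,0],"rot": [0,0,-5.5]},{"jaw": 0.36,"offset": [-20,40,0],"rot": [0,0,-5.4]}]}}

```text
time_s: 13.85
eef_pos: [0.5411, 0.2312, 0.2332]
eef_rot: [0.001, -0.343, 0.939, -0.0]
wrist_force: [1.4, -0.0, 0.6]
opening: 0.359
grasp_force: 0.0
```

Emit:
{"op": "apply_moves", "data": {"moves": [{"jaw": 0.36,"offset": [-2,20,8],"rot": [0,0,-8.5]},{"jaw": 0.36,"offset": [-5,20,8],"rot": [0,0,-8.5]},{"jaw": 0.36,"offset": [-8,19,8],"rot": [0,0,-8.5]},{"jaw": 0.36,"offset": [-10,18,8],"rot": [0,0,-8.6]},{"jaw": 0.36,"offset": [-13,16,8],"rot": [0,0,-8.5]}]}}

```text
time_s: 14.48
eef_pos: [0.4825, 0.3145, 0.1928]
eef_rot: [0.001, -0.662, 0.75, -0.0]
wrist_force: [-0.2, 0.3, -0.1]
opening: 0.365
grasp_force: 0.0
```

```bash
python3 look.py 4; python3 go.py 481.5,314,125,172.6,.36,35 481.5,314,74,172.6,.36,26 =,=,=,=,.36
```

```text
top 0.83 [201. 210.] med [573.7 305.2 107.7] rect [574.4 301.9] [97.5 14.1] 81.2
top 0.72 [348. 199.] med [584.7 -82.4 136.1] rect [585.9 -82.4] [100.   15.1] 2.2
top 0.71 [201. 229.] med [527.1 297.6 107.7] rect [522.3 300.1] [82.7 25. ] 82.8
top 0.56 [201. 246.] med [479.4 304.4 107.3] rect [476.7 306.4] [84.  22.2] 82.4
top 0.55 [446. 224.] med [ 517.4 -328.6  159. ] rect [ 517.  -330.4] [60.1 14.7] 2.7
scene 0.91 [395. 149.] med [578.3 299.8 108.2] rect [576.  303.7] [103.5  17.8] 82.7
scene 0.8 [378. 140.] med [531.3 299.3 107.9] rect [530.2 302.8] [ 48.  103.7] 12.2
scene 0.65 [369. 129.] med [485.  306.7 108.3] rect [498.  312.8] [103.8  50.9] 82.5
scene 0.2 [340. 203.] med [609.4  27.2  77.5] rect [548.9   7.1] [175.2 220.8] 1.4
t 14.68 now [482.9 313.9 192.5] psi 172.45 tilt [0.08 0.01] open 0.361 F [-0.3  0.8  0.1] g 0.0 q6 -2.64
-- {"jaw": 0.36, "offset": [0, 1, 34], "rot": [0, 0, -0.1]}
{"jaw": 0.36, "offset": [0, 0, 33], "rot": [0, 0, -0.0]}
{"jaw": 0.36, "offset": [0, 0, 26], "rot": [0, 0, -0.0]}
{"jaw": 0.36, "offset": [0, 0, 25], "rot": [0, 0, -0.0]}
{"jaw": 0.36, "offset": [0, 0, 0], "rot": [0, 0, 0]}
```

Emit:
{"op": "apply_moves", "data": {"moves": [{"jaw": 0.36,"offset": [1,1,34],"rot": [0,0,-0.1]},{"jaw": 0.36,"offset": [0,0,33],"rot": [0,0,0]},{"jaw": 0.36,"offset": [0,0,26],"rot": [0,0,0]},{"jaw": 0.36,"offset": [0,0,25],"rot": [0,0,0]},{"jaw": 0.36,"offset": [0,0,0],"rot": [0,0,0]}]}}

```text
time_s: 15.3
eef_pos: [0.4809, 0.3117, 0.0721]
eef_rot: [-0.002, -0.659, 0.752, 0.0]
wrist_force: [0.3, 0.5, 0.1]
opening: 0.359
grasp_force: 0.0
```

Emit:
{"op": "apply_moves", "data": {"moves": [{"jaw": 0.1,"offset": [0,0,0],"rot": [0,0,0]},{"jaw": 0.1,"offset": [0,0,0],"rot": [0,0,0]},{"jaw": 0.1,"offset": [0,0,0],"rot": [0,0,0]},{"jaw": 0.1,"offset": [0,0,-10],"rot": [0,0,0]},{"jaw": 0.1,"offset": [0,0,-25],"rot": [0,0,0]}]}}

```text
time_s: 15.92
eef_pos: [0.4805, 0.3126, 0.1081]
eef_rot: [-0.001, -0.66, 0.751, 0.0]
wrist_force: [-0.4, -0.5, -1.2]
opening: 0.163
grasp_force: 59.6
```

Emit:
{"op": "apply_moves", "data": {"moves": [{"jaw": 0.1,"offset": [0,0,-40],"rot": [0,0,0]},{"jaw": 0.1,"offset": [0,0,-40],"rot": [0,0,0]},{"jaw": 0.1,"offset": [0,0,-40],"rot": [0,0,0]},{"jaw": 0.1,"offset": [0,0,0],"rot": [0,0,0]},{"jaw": 0.1,"offset": [0,0,0],"rot": [0,0,0]}]}}

```text
time_s: 16.55
eef_pos: [0.4809, 0.3128, 0.228]
eef_rot: [-0.0, -0.66, 0.751, 0.0]
wrist_force: [-0.4, 0.0, -2.2]
opening: 0.169
grasp_force: 59.6
```

```bash
python3 go.py 530,220,228,140,0.1 581.2,-36.3,225,92.2,0.1 581.2,-36.3,165,92.2,0.1
```

```text
t 16.55 now [480.9 312.8 228. ] psi 172.67 tilt [-0.03 -0.01] open 0.169 F [-0.4  0.  -2.2] g 59.6 q6 -2.64
-- {"jaw": 0.1, "offset": [21, -15, 0], "rot": [0, 0, 8.2]}
{"jaw": 0.1, "offset": [19, -18, 0], "rot": [0, 0, 8.2]}
{"jaw": 0.1, "offset": [17, -21, 0], "rot": [0, 0, 8.1]}
{"jaw": 0.1, "offset": [13, -23, 0], "rot": [0, 0, 8.2]}
{"jaw": 0.1, "offset": [27, -34, 1], "rot": [0, 0, 8.0]}
-- {"jaw": 0.1, "offset": [22, -37, 0], "rot": [0, 0, 8.0]}
{"jaw": 0.1, "offset": [17, -40, 1], "rot": [0, 0, 7.9]}
{"jaw": 0.1, "offset": [11, -42, 0], "rot": [0, 0, 8.0]}
{"jaw": 0.1, "offset": [5, -44, 1], "rot": [0, 0, 7.9]}
{"jaw": 0.1, "offset": [0, -43, 0], "rot": [0, 0, 8.0]}
-- {"jaw": 0.1, "offset": [0, 0, 30], "rot": [0, 0, -0.0]}
{"jaw": 0.1, "offset": [0, 0, 30], "rot": [0, 0, -0.0]}
{"jaw": 0.1, "offset": [0, 0, 0], "rot": [0, 0, 0]}
{"jaw": 0.1, "offset": [0, 0, 0], "rot": [0, 0, 0]}
{"jaw": 0.1, "offset": [0, 0, 0], "rot": [0, 0, 0]}
```

Emit:
{"op": "apply_moves", "data": {"moves": [{"jaw": 0.1,"offset": [21,-15,0],"rot": [0,0,8.2]},{"jaw": 0.1,"offset": [19,-18,0],"rot": [0,0,8.2]},{"jaw": 0.1,"offset": [17,-21,0],"rot": [0,0,8.1]},{"jaw": 0.1,"offset": [13,-23,0],"rot": [0,0,8.2]},{"jaw": 0.1,"offset": [27,-34,1],"rot": [0,0,8]}]}}

```text
time_s: 17.18
eef_pos: [0.5388, 0.177, 0.2253]
eef_rot: [-0.002, -0.357, 0.934, 0.001]
wrist_force: [1.2, -0.0, -1.1]
opening: 0.166
grasp_force: 59.6
```

Emit:
{"op": "apply_moves", "data": {"moves": [{"jaw": 0.1,"offset": [22,-37,0],"rot": [0,0,8]},{"jaw": 0.1,"offset": [17,-40,1],"rot": [0,0,7.9]},{"jaw": 0.1,"offset": [11,-42,0],"rot": [0,0,8]},{"jaw": 0.1,"offset": [5,-44,1],"rot": [0,0,7.9]},{"jaw": 0.1,"offset": [0,-43,0],"rot": [0,0,8]}]}}

```text
time_s: 17.8
eef_pos: [0.5802, -0.037, 0.2231]
eef_rot: [-0.002, -0.016, 1.0, 0.001]
wrist_force: [0.2, 0.3, -0.7]
opening: 0.168
grasp_force: 59.6
```

Emit:
{"op": "apply_moves", "data": {"moves": [{"jaw": 0.1,"offset": [0,0,30],"rot": [0,0,0]},{"jaw": 0.1,"offset": [0,0,30],"rot": [0,0,0]},{"jaw": 0.1,"offset": [0,0,0],"rot": [0,0,0]},{"jaw": 0.1,"offset": [0,0,0],"rot": [0,0,0]},{"jaw": 0.1,"offset": [0,0,0],"rot": [0,0,0]}]}}

```text
time_s: 18.42
eef_pos: [0.5821, -0.0359, 0.1667]
eef_rot: [0.001, -0.019, 1.0, -0.0]
wrist_force: [0.1, -0.0, -0.5]
opening: 0.169
grasp_force: 59.6
```

```bash
python3 go.py 580,-36.3,152,92.2,0.1,15 580,-36.3,130,92.2,.1,6
```

```text
t 18.43 now [582.1 -35.9 166.7] psi 92.18 tilt [ 0.12 -0.04] open 0.169 F [ 0.1 -0.  -0.5] g 59.6 q6 -1.87
-- {"jaw": 0.1, "offset": [2.1, -0.4, 14.7], "rot": [0, 0, -0.0]}
{"jaw": 0.1, "offset": [0, 0, 5.5], "rot": [0, 0, -0.0]}
{"jaw": 0.1, "offset": [0, 0, 5.5], "rot": [0, 0, -0.0]}
{"jaw": 0.1, "offset": [0, 0, 5.5], "rot": [0, 0, -0.0]}
{"jaw": 0.1, "offset": [0, 0, 5.5], "rot": [0, 0, -0.0]}
```

Emit:
{"op": "apply_moves", "data": {"moves": [{"jaw": 0.1,"offset": [2,-0.4,14.7],"rot": [0,0,0]},{"jaw": 0.1,"offset": [0,0,6],"rot": [0,0,0]},{"jaw": 0.1,"offset": [0,0,6],"rot": [0,0,0]},{"jaw": 0.1,"offset": [0,0,6],"rot": [0,0,0]},{"jaw": 0.1,"offset": [0,0,2],"rot": [0,0,0]}]}}

```text
time_s: 19.05
eef_pos: [0.579, -0.0363, 0.13]
eef_rot: [-0.0, -0.019, 1.0, 0.0]
wrist_force: [-0.8, 0.3, -0.1]
opening: 0.168
grasp_force: 59.6
```

```bash
python3 go.py
```

```text
t 19.05 now [579.  -36.3 130. ] psi 92.16 tilt [-0.04  0.01] open 0.168 F [-0.8  0.3 -0.1] g 59.6 q6 -1.88
```

Emit:
{"op": "apply_moves", "data": {"moves": [{"jaw": 0.1,"offset": [0,0,10],"rot": [0,0,0]},{"jaw": 0.1,"offset": [0,0,10],"rot": [0,0,0]},{"jaw": 0.1,"offset": [0,0,6],"rot": [0,0,0]},{"jaw": 0.1,"offset": [0,0,3],"rot": [0,0,0]},{"jaw": 0.1,"offset": [0,0,1],"rot": [0,0,0]}]}}

```text
time_s: 19.68
eef_pos: [0.579, -0.0362, 0.1026]
eef_rot: [-0.001, -0.019, 1.0, -0.0]
wrist_force: [-12.0, 2.2, 21.3]
opening: 0.166
grasp_force: 62.6
```

Emit:
{"op": "apply_moves", "data": {"moves": [{"jaw": 0.36,"offset": [0,0,0],"rot": [0,0,0]},{"jaw": 0.36,"offset": [0,0,0],"rot": [0,0,0]},{"jaw": 0.36,"offset": [0,0,0],"rot": [0,0,0]},{"jaw": 0.36,"offset": [0,0,-40],"rot": [0,0,0]},{"jaw": 0.36,"offset": [0,0,-40],"rot": [0,0,0]}]}}

```text
time_s: 20.3
eef_pos: [0.5787, -0.0362, 0.1807]
eef_rot: [-0.001, -0.019, 1.0, 0.0]
wrist_force: [-0.1, 0.4, 1.0]
opening: 0.362
grasp_force: 0.0
```

```bash
python3 go.py =,=,230,=,0.36  550,230,230,130,0.36 528.2,307.5,190,172.6,0.36
```

```text
t 20.3 now [578.7 -36.2 180.7] psi 92.15 tilt [-0.1   0.03] open 0.362 F [-0.1  0.4  1. ] g 0.0 q6 -1.88
-- {"jaw": 0.36, "offset": [0, 0, -49], "rot": [0, 0, -0.0]}
{"jaw": 0.36, "offset": [3, 45, 0], "rot": [0, 0, -6.3]}
{"jaw": 0.36, "offset": [-2, 44, 0], "rot": [0, 0, -6.3]}
{"jaw": 0.36, "offset": [-7, 44, 0], "rot": [0, 0, -6.3]}
{"jaw": 0.36, "offset": [-11, 43, 0], "rot": [0, 0, -6.3]}
-- {"jaw": 0.36, "offset": [-16, 42, 0], "rot": [0, 0, -6.3]}
{"jaw": 0.36, "offset": [-21, 40, 0], "rot": [0, 0, -6.3]}
{"jaw": 0.36, "offset": [-7, 15, 8], "rot": [0, 0, -8.5]}
{"jaw": 0.36, "offset": [-8, 13, 8], "rot": [0, 0, -8.5]}
{"jaw": 0.36, "offset": [-11, 12, 8], "rot": [0, 0, -8.5]}
-- {"jaw": 0.36, "offset": [-12, 11, 8], "rot": [0, 0, -8.6]}
{"jaw": 0.36, "offset": [-13, 8, 8], "rot": [0, 0, -8.5]}
{"jaw": 0.36, "offset": [0, 0, 0], "rot": [0, 0, 0]}
{"jaw": 0.36, "offset": [0, 0, 0], "rot": [0, 0, 0]}
{"jaw": 0.36, "offset": [0, 0, 0], "rot": [0, 0, 0]}
```

Emit:
{"op": "apply_moves", "data": {"moves": [{"jaw": 0.36,"offset": [0,0,-49],"rot": [0,0,0]},{"jaw": 0.36,"offset": [3,45,0],"rot": [0,0,-6.3]},{"jaw": 0.36,"offset": [-2,44,0],"rot": [0,0,-6.3]},{"jaw": 0.36,"offset": [-7,44,0],"rot": [0,0,-6.3]},{"jaw": 0.36,"offset": [-11,43,0],"rot": [0,0,-6.3]}]}}

```text
time_s: 20.92
eef_pos: [0.5602, 0.1421, 0.2295]
eef_rot: [0.0, -0.238, 0.971, 0.0]
wrist_force: [0.2, -0.2, 0.4]
opening: 0.362
grasp_force: 0.0
```

Emit:
{"op": "apply_moves", "data": {"moves": [{"jaw": 0.36,"offset": [-16,42,0],"rot": [0,0,-6.3]},{"jaw": 0.36,"offset": [-21,40,0],"rot": [0,0,-6.3]},{"jaw": 0.36,"offset": [-7,15,8],"rot": [0,0,-8.5]},{"jaw": 0.36,"offset": [-8,13,8],"rot": [0,0,-8.5]},{"jaw": 0.36,"offset": [-11,12,8],"rot": [0,0,-8.5]}]}}

```text
time_s: 21.55
eef_pos: [0.5376, 0.2773, 0.205]
eef_rot: [-0.0, -0.543, 0.84, 0.0]
wrist_force: [0.5, 0.3, 0.0]
opening: 0.357
grasp_force: 0.0
```

Emit:
{"op": "apply_moves", "data": {"moves": [{"jaw": 0.36,"offset": [-12,11,8],"rot": [0,0,-8.6]},{"jaw": 0.36,"offset": [-13,8,8],"rot": [0,0,-8.5]},{"jaw": 0.36,"offset": [0,0,0],"rot": [0,0,0]},{"jaw": 0.36,"offset": [0,0,0],"rot": [0,0,0]},{"jaw": 0.36,"offset": [0,0,0],"rot": [0,0,0]}]}}

```text
time_s: 22.18
eef_pos: [0.5293, 0.3063, 0.1901]
eef_rot: [0.0, -0.659, 0.752, -0.0]
wrist_force: [0.4, -0.6, -0.2]
opening: 0.358
grasp_force: 0.0
```

```bash
python3 look.py 5; python3 go.py 528.2,307.5,125,172.6,.36,35 528.2,307.5,74,172.6,.36,26 =,=,=,=,.36
```

```text
top 0.8 [205. 230.] med [526.7 295.  107.6] rect [523.1 297.6] [77.7 22.2] 82.7
top 0.67 [206. 212.] med [573.6 288.1 107.7] rect [565.2 292. ] [75.4 32.9] 82.1
top 0.63 [329. 202.] med [580.5 -36.  135.9] rect [581.9 -36. ] [99.1 14.9] 1.9
top 0.45 [332. 135.] med [779.8 -42.8  43.9] rect [780.6 -42.3] [55.7 58.8] 88.3
scene 0.86 [332. 187.] med [588.  -41.9 135.9] rect [586.2 -50.9] [ 46.  102.6] 87.0
scene 0.84 [311. 202.] med [589.8 -87.8 136. ] rect [586.5 -83.4] [99.7 18.1] 1.9
scene 0.76 [381. 141.] med [531.9 303.6 108.2] rect [545.5 304.7] [98.6 50.7] 85.8
scene 0.7 [394. 150.] med [578.8 296.7 108.1] rect [576.8 303.7] [107.8  16. ] 81.6
t 22.38 now [529.  306.6 189.9] psi 172.5 tilt [0.02 0.  ] open 0.359 F [-0.9  1.  -0.4] g 0.0 q6 -2.68
-- {"jaw": 0.36, "offset": [0, 0, 32], "rot": [0, 0, -0.1]}
{"jaw": 0.36, "offset": [-1, 1, 33], "rot": [0, 0, -0.0]}
{"jaw": 0.36, "offset": [0, 0, 25], "rot": [0, 0, -0.0]}
{"jaw": 0.36, "offset": [0, 0, 26], "rot": [0, 0, -0.0]}
{"jaw": 0.36, "offset": [0, 0, 0], "rot": [0, 0, 0]}
```

Emit:
{"op": "apply_moves", "data": {"moves": [{"jaw": 0.36,"offset": [0,0,32],"rot": [0,0,-0.1]},{"jaw": 0.36,"offset": [-1,1,33],"rot": [0,0,0]},{"jaw": 0.36,"offset": [0,0,25],"rot": [0,0,0]},{"jaw": 0.36,"offset": [0,0,26],"rot": [0,0,0]},{"jaw": 0.36,"offset": [0,0,0],"rot": [0,0,0]}]}}

```text
time_s: 23.0
eef_pos: [0.5261, 0.3072, 0.0714]
eef_rot: [-0.002, -0.66, 0.751, 0.001]
wrist_force: [0.5, -0.4, 0.2]
opening: 0.358
grasp_force: 0.0
```

Emit:
{"op": "apply_moves", "data": {"moves": [{"jaw": 0.1,"offset": [0,0,0],"rot": [0,0,0]},{"jaw": 0.1,"offset": [0,0,0],"rot": [0,0,0]},{"jaw": 0.1,"offset": [0,0,0],"rot": [0,0,0]},{"jaw": 0.1,"offset": [0,0,-10],"rot": [0,0,0]},{"jaw": 0.1,"offset": [0,0,-25],"rot": [0,0,0]}]}}

```text
time_s: 23.62
eef_pos: [0.5271, 0.3077, 0.1084]
eef_rot: [-0.001, -0.66, 0.751, 0.0]
wrist_force: [0.7, -0.5, -0.6]
opening: 0.17
grasp_force: 59.8
```

Emit:
{"op": "apply_moves", "data": {"moves": [{"jaw": 0.1,"offset": [0,0,-40],"rot": [0,0,0]},{"jaw": 0.1,"offset": [0,0,-40],"rot": [0,0,0]},{"jaw": 0.1,"offset": [0,0,-40],"rot": [0,0,0]},{"jaw": 0.1,"offset": [0,0,0],"rot": [0,0,0]},{"jaw": 0.1,"offset": [0,0,0],"rot": [0,0,0]}]}}

```text
time_s: 24.25
eef_pos: [0.5275, 0.3079, 0.2284]
eef_rot: [-0.0, -0.66, 0.751, 0.0]
wrist_force: [-0.6, -0.1, -0.5]
opening: 0.165
grasp_force: 59.9
```

```bash
python3 go.py 550,220,228,140,0.1 579,9.7,225,92.2,0.1 579,9.7,155,92.2,0.1
```

```text
t 24.25 now [527.5 307.9 228.4] psi 172.66 tilt [-0.02 -0.01] open 0.165 F [-0.6 -0.1 -0.5] g 59.9 q6 -2.68
-- {"jaw": 0.1, "offset": [21, -8, 0], "rot": [0, 0, 8.2]}
{"jaw": 0.1, "offset": [20, -11, 0], "rot": [0, 0, 8.2]}
{"jaw": 0.1, "offset": [18, -14, 0], "rot": [0, 0, 8.1]}
{"jaw": 0.1, "offset": [15, -17, 0], "rot": [0, 0, 8.2]}
{"jaw": 0.1, "offset": [24, -26, 1], "rot": [0, 0, 8.0]}
-- {"jaw": 0.1, "offset": [20, -29, 0], "rot": [0, 0, 8.0]}
{"jaw": 0.1, "offset": [15, -32, 1], "rot": [0, 0, 7.9]}
{"jaw": 0.1, "offset": [11, -34, 0], "rot": [0, 0, 8.0]}
{"jaw": 0.1, "offset": [6, -35, 1], "rot": [0, 0, 7.9]}
{"jaw": 0.1, "offset": [2, -35, 0], "rot": [0, 0, 8.0]}
-- {"jaw": 0.1, "offset": [0, 0, 35], "rot": [0, 0, -0.0]}
{"jaw": 0.1, "offset": [0, 0, 35], "rot": [0, 0, -0.0]}
{"jaw": 0.1, "offset": [0, 0, 0], "rot": [0, 0, 0]}
{"jaw": 0.1, "offset": [0, 0, 0], "rot": [0, 0, 0]}
{"jaw": 0.1, "offset": [0, 0, 0], "rot": [0, 0, 0]}
```

Emit:
{"op": "apply_moves", "data": {"moves": [{"jaw": 0.1,"offset": [21,-8,0],"rot": [0,0,8.2]},{"jaw": 0.1,"offset": [20,-11,0],"rot": [0,0,8.2]},{"jaw": 0.1,"offset": [18,-14,0],"rot": [0,0,8.1]},{"jaw": 0.1,"offset": [15,-17,0],"rot": [0,0,8.2]},{"jaw": 0.1,"offset": [24,-26,1],"rot": [0,0,8]}]}}

```text
time_s: 24.88
eef_pos: [0.5539, 0.1846, 0.2255]
eef_rot: [-0.002, -0.356, 0.934, 0.0]
wrist_force: [0.8, -0.3, -1.9]
opening: 0.166
grasp_force: 59.8
```

Emit:
{"op": "apply_moves", "data": {"moves": [{"jaw": 0.1,"offset": [20,-29,0],"rot": [0,0,8]},{"jaw": 0.1,"offset": [15,-32,1],"rot": [0,0,7.9]},{"jaw": 0.1,"offset": [11,-34,0],"rot": [0,0,8]},{"jaw": 0.1,"offset": [6,-35,1],"rot": [0,0,7.9]},{"jaw": 0.1,"offset": [2,-35,0],"rot": [0,0,8]}]}}

```text
time_s: 25.5
eef_pos: [0.5781, 0.0089, 0.2235]
eef_rot: [-0.002, -0.017, 1.0, 0.0]
wrist_force: [-0.1, -0.1, -1.2]
opening: 0.165
grasp_force: 59.8
```

Emit:
{"op": "apply_moves", "data": {"moves": [{"jaw": 0.1,"offset": [0,0,35],"rot": [0,0,0]},{"jaw": 0.1,"offset": [0,0,35],"rot": [0,0,0]},{"jaw": 0.1,"offset": [0,0,0],"rot": [0,0,0]},{"jaw": 0.1,"offset": [0,0,0],"rot": [0,0,0]},{"jaw": 0.1,"offset": [0,0,0],"rot": [0,0,0]}]}}

```text
time_s: 26.12
eef_pos: [0.5803, 0.0098, 0.1572]
eef_rot: [0.001, -0.019, 1.0, -0.0]
wrist_force: [-0.5, 0.1, -1.0]
opening: 0.166
grasp_force: 59.8
```

```bash
python3 go.py 579.3,9.8,148,92.2,0.1,15 579.3,9.8,130,92.2,.1,5
```

```text
t 26.12 now [580.3   9.8 157.2] psi 92.18 tilt [ 0.15 -0.03] open 0.166 F [-0.5  0.1 -1. ] g 59.8 q6 -1.8
-- {"jaw": 0.1, "offset": [1, 0, 9.2], "rot": [0, 0, -0.0]}
{"jaw": 0.1, "offset": [0, 0, 4.5], "rot": [0, 0, -0.0]}
{"jaw": 0.1, "offset": [0, 0, 4.5], "rot": [0, 0, -0.0]}
{"jaw": 0.1, "offset": [0, 0, 4.5], "rot": [0, 0, -0.0]}
{"jaw": 0.1, "offset": [0, 0, 4.5], "rot": [0, 0, -0.0]}
```

Emit:
{"op": "apply_moves", "data": {"moves": [{"jaw": 0.1,"offset": [1,0,9.2],"rot": [0,0,0]},{"jaw": 0.1,"offset": [0,0,5],"rot": [0,0,0]},{"jaw": 0.1,"offset": [0,0,5],"rot": [0,0,0]},{"jaw": 0.1,"offset": [0,0,5],"rot": [0,0,0]},{"jaw": 0.1,"offset": [0,0,3],"rot": [0,0,0]}]}}

```text
time_s: 26.75
eef_pos: [0.5781, 0.0098, 0.1279]
eef_rot: [-0.0, -0.019, 1.0, 0.0]
wrist_force: [-0.4, -0.1, -1.1]
opening: 0.161
grasp_force: 59.8
```

Emit:
{"op": "apply_moves", "data": {"moves": [{"jaw": 0.1,"offset": [0,0,10],"rot": [0,0,0]},{"jaw": 0.1,"offset": [0,0,9],"rot": [0,0,0]},{"jaw": 0.1,"offset": [0,0,6],"rot": [0,0,0]},{"jaw": 0.1,"offset": [0,0,2],"rot": [0,0,0]},{"jaw": 0.1,"offset": [0,0,1],"rot": [0,0,0]}]}}

```text
time_s: 27.38
eef_pos: [0.578, 0.0098, 0.1025]
eef_rot: [-0.001, -0.019, 1.0, -0.0]
wrist_force: [-13.2, 1.7, 23.9]
opening: 0.165
grasp_force: 63.3
```

```bash
python3 go.py
```

```text
t 27.38 now [578.    9.8 102.5] psi 92.19 tilt [-0.07 -0.01] open 0.165 F [-13.2   1.7  23.9] g 63.3 q6 -1.8
```

Emit:
{"op": "apply_moves", "data": {"moves": [{"jaw": 0.36,"offset": [0,0,-1],"rot": [0,0,0]},{"jaw": 0.36,"offset": [0,0,0],"rot": [0,0,0]},{"jaw": 0.36,"offset": [0,0,0],"rot": [0,0,0]},{"jaw": 0.36,"offset": [0,0,-40],"rot": [0,0,0]},{"jaw": 0.36,"offset": [0,0,-40],"rot": [0,0,0]}]}}

```text
time_s: 28.0
eef_pos: [0.5777, 0.0099, 0.1814]
eef_rot: [-0.001, -0.019, 1.0, 0.0]
wrist_force: [1.3, 0.2, -0.2]
opening: 0.36
grasp_force: 0.0
```

```bash
python3 go.py =,=,230,=,0.36  570,230,230,130,0.36 575.2,303.7,190,172.6,0.36
```

```text
t 28.0 now [577.7   9.9 181.4] psi 92.16 tilt [-0.11  0.02] open 0.36 F [ 1.3  0.2 -0.2] g 0.0 q6 -1.8
-- {"jaw": 0.36, "offset": [0, 0, -49], "rot": [0, 0, -0.0]}
{"jaw": 0.36, "offset": [0, 44, 0], "rot": [0, 0, -7.6]}
{"jaw": 0.36, "offset": [-6, 44, 0], "rot": [0, 0, -7.6]}
{"jaw": 0.36, "offset": [-12, 42, 0], "rot": [0, 0, -7.5]}
{"jaw": 0.36, "offset": [-17, 41, 0], "rot": [0, 0, -7.6]}
-- {"jaw": 0.36, "offset": [-22, 38, 0], "rot": [0, 0, -7.5]}
{"jaw": 0.36, "offset": [-10, 11, 8], "rot": [0, 0, -8.5]}
{"jaw": 0.36, "offset": [-12, 9, 8], "rot": [0, 0, -8.5]}
{"jaw": 0.36, "offset": [-13, 7, 8], "rot": [0, 0, -8.5]}
{"jaw": 0.36, "offset": [-14, 5, 8], "rot": [0, 0, -8.6]}
-- {"jaw": 0.36, "offset": [-14, 3, 8], "rot": [0, 0, -8.5]}
{"jaw": 0.36, "offset": [0, 0, 0], "rot": [0, 0, 0]}
{"jaw": 0.36, "offset": [0, 0, 0], "rot": [0, 0, 0]}
{"jaw": 0.36, "offset": [0, 0, 0], "rot": [0, 0, 0]}
{"jaw": 0.36, "offset": [0, 0, 0], "rot": [0, 0, 0]}
```

Emit:
{"op": "apply_moves", "data": {"moves": [{"jaw": 0.36,"offset": [0,0,-49],"rot": [0,0,0]},{"jaw": 0.36,"offset": [0,44,0],"rot": [0,0,-7.6]},{"jaw": 0.36,"offset": [-6,44,0],"rot": [0,0,-7.6]},{"jaw": 0.36,"offset": [-12,42,0],"rot": [0,0,-7.5]},{"jaw": 0.36,"offset": [-17,41,0],"rot": [0,0,-7.6]}]}}

```text
time_s: 28.62
eef_pos: [0.5721, 0.1875, 0.2302]
eef_rot: [-0.0, -0.281, 0.96, -0.0]
wrist_force: [0.6, -0.1, -0.4]
opening: 0.363
grasp_force: 0.0
```

Emit:
{"op": "apply_moves", "data": {"moves": [{"jaw": 0.36,"offset": [-22,38,0],"rot": [0,0,-7.5]},{"jaw": 0.36,"offset": [-10,11,8],"rot": [0,0,-8.5]},{"jaw": 0.36,"offset": [-12,9,8],"rot": [0,0,-8.5]},{"jaw": 0.36,"offset": [-13,7,8],"rot": [0,0,-8.5]},{"jaw": 0.36,"offset": [-14,5,8],"rot": [0,0,-8.6]}]}}

```text
time_s: 29.25
eef_pos: [0.5745, 0.2899, 0.1976]
eef_rot: [-0.0, -0.604, 0.797, 0.0]
wrist_force: [-0.6, 0.4, 0.1]
opening: 0.361
grasp_force: 0.0
```

Emit:
{"op": "apply_moves", "data": {"moves": [{"jaw": 0.36,"offset": [-14,3,8],"rot": [0,0,-8.5]},{"jaw": 0.36,"offset": [0,0,0],"rot": [0,0,0]},{"jaw": 0.36,"offset": [0,0,0],"rot": [0,0,0]},{"jaw": 0.36,"offset": [0,0,0],"rot": [0,0,0]},{"jaw": 0.36,"offset": [0,0,0],"rot": [0,0,0]}]}}

```text
time_s: 29.88
eef_pos: [0.5759, 0.3033, 0.1909]
eef_rot: [0.0, -0.659, 0.752, -0.0]
wrist_force: [0.1, -0.5, 0.0]
opening: 0.36
grasp_force: 0.0
```

```bash
python3 look.py 6; python3 go.py 575.4,303.7,125,172.6,.36,35 575.4,303.7,74,172.6,.36,26 =,=,=,=,.36
```

```text
top 0.93 [206. 213.] med [573.7 288.6 108. ] rect [567.2 291.1] [73.3 28.2] 82.0
top 0.91 [348. 204.] med [586.5 -82.4 136.1] rect [585.9 -82.5] [99.9 15.4] 2.1
top 0.75 [328. 204.] med [580.4 -35.9 136.1] rect [581.8 -36. ] [99.5 14.8] 2.0
top 0.65 [312. 206.] med [578.7  10.3 135.9] rect [580.1   9.9] [100.2  14.9] 2.1
scene 0.73 [339. 180.] med [582.4   4.4 135.5] rect [581.1  -5.7] [101.4  47.9] 0.6
scene 0.7 [393. 149.] med [578.  297.4 108.4] rect [576.5 304. ] [103.8  18.2] 83.3
scene 0.67 [367. 148.] med [464.4 288.   37.2] rect [483.8 315.4] [100.7 218.9] 82.4
scene 0.58 [310. 202.] med [592.8 -87.9 136. ] rect [586.3 -83.3] [101.7  18. ] 2.4
scene 0.55 [333. 184.] med [586.5 -41.9 136.2] rect [582.2 -50.8] [ 48.  102.2] 89.3
t 30.07 now [575.7 303.5 190.6] psi 172.53 tilt [0.01 0.  ] open 0.361 F [-0.8  0.4  0. ] g 0.0 q6 -2.71
-- {"jaw": 0.36, "offset": [0, 0, 33], "rot": [0, 0, -0.0]}
{"jaw": 0.36, "offset": [0, 0, 33], "rot": [0, 0, -0.1]}
{"jaw": 0.36, "offset": [0, 0, 25], "rot": [0, 0, 0.0]}
{"jaw": 0.36, "offset": [0, 0, 26], "rot": [0, 0, 0.0]}
{"jaw": 0.36, "offset": [0, 0, 0], "rot": [0, 0, 0]}
```

Emit:
{"op": "apply_moves", "data": {"moves": [{"jaw": 0.36,"offset": [0,0,33],"rot": [0,0,0]},{"jaw": 0.36,"offset": [0,0,33],"rot": [0,0,-0.1]},{"jaw": 0.36,"offset": [0,0,25],"rot": [0,0,0]},{"jaw": 0.36,"offset": [0,0,26],"rot": [0,0,0]},{"jaw": 0.36,"offset": [0,0,0],"rot": [0,0,0]}]}}

```text
time_s: 30.7
eef_pos: [0.5737, 0.303, 0.0709]
eef_rot: [-0.002, -0.66, 0.751, 0.001]
wrist_force: [0.3, -0.1, 0.0]
opening: 0.366
grasp_force: 0.0
```

Emit:
{"op": "apply_moves", "data": {"moves": [{"jaw": 0.1,"offset": [0,0,0],"rot": [0,0,0]},{"jaw": 0.1,"offset": [0,0,0],"rot": [0,0,0]},{"jaw": 0.1,"offset": [0,0,0],"rot": [0,0,0]},{"jaw": 0.1,"offset": [0,0,-10],"rot": [0,0,0]},{"jaw": 0.1,"offset": [0,0,-25],"rot": [0,0,0]}]}}

```text
time_s: 31.32
eef_pos: [0.5748, 0.3033, 0.1082]
eef_rot: [-0.001, -0.66, 0.751, 0.0]
wrist_force: [-0.1, -1.0, -0.8]
opening: 0.166
grasp_force: 59.7
```

Emit:
{"op": "apply_moves", "data": {"moves": [{"jaw": 0.1,"offset": [0,0,-40],"rot": [0,0,0]},{"jaw": 0.1,"offset": [0,0,-40],"rot": [0,0,0]},{"jaw": 0.1,"offset": [0,0,-40],"rot": [0,0,0]},{"jaw": 0.1,"offset": [0,0,0],"rot": [0,0,0]},{"jaw": 0.1,"offset": [0,0,0],"rot": [0,0,0]}]}}

```text
time_s: 31.95
eef_pos: [0.5753, 0.3036, 0.2283]
eef_rot: [-0.0, -0.66, 0.751, 0.0]
wrist_force: [-0.5, -0.5, -0.8]
opening: 0.164
grasp_force: 59.8
```

```bash
python3 go.py 565,220,228,140,0.1 577,55.7,225,92.2,0.1 577,55.7,155,92.2,0.1
```

```text
t 31.95 now [575.3 303.6 228.3] psi 172.66 tilt [-0. -0.] open 0.164 F [-0.5 -0.5 -0.8] g 59.8 q6 -2.71
-- {"jaw": 0.1, "offset": [21, 0, 0], "rot": [0, 0, 8.2]}
{"jaw": 0.1, "offset": [21, -3, 0], "rot": [0, 0, 8.2]}
{"jaw": 0.1, "offset": [20, -6, 0], "rot": [0, 0, 8.1]}
{"jaw": 0.1, "offset": [19, -9, 0], "rot": [0, 0, 8.2]}
{"jaw": 0.1, "offset": [20, -19, 1], "rot": [0, 0, 8.0]}
-- {"jaw": 0.1, "offset": [17, -22, 0], "rot": [0, 0, 8.0]}
{"jaw": 0.1, "offset": [14, -24, 1], "rot": [0, 0, 7.9]}
{"jaw": 0.1, "offset": [10, -25, 0], "rot": [0, 0, 8.0]}
{"jaw": 0.1, "offset": [6, -27, 1], "rot": [0, 0, 7.9]}
{"jaw": 0.1, "offset": [3, -27, 0], "rot": [0, 0, 8.0]}
-- {"jaw": 0.1, "offset": [0, 0, 35], "rot": [0, 0, -0.0]}
{"jaw": 0.1, "offset": [0, 0, 35], "rot": [0, 0, -0.0]}
{"jaw": 0.1, "offset": [0, 0, 0], "rot": [0, 0, 0]}
{"jaw": 0.1, "offset": [0, 0, 0], "rot": [0, 0, 0]}
{"jaw": 0.1, "offset": [0, 0, 0], "rot": [0, 0, 0]}
```

Emit:
{"op": "apply_moves", "data": {"moves": [{"jaw": 0.1,"offset": [21,0,0],"rot": [0,0,8.2]},{"jaw": 0.1,"offset": [21,-3,0],"rot": [0,0,8.2]},{"jaw": 0.1,"offset": [20,-6,0],"rot": [0,0,8.1]},{"jaw": 0.1,"offset": [19,-9,0],"rot": [0,0,8.2]},{"jaw": 0.1,"offset": [20,-19,1],"rot": [0,0,8]}]}}

```text
time_s: 32.58
eef_pos: [0.5656, 0.1921, 0.2254]
eef_rot: [-0.002, -0.356, 0.934, 0.0]
wrist_force: [0.2, -0.4, -1.4]
opening: 0.167
grasp_force: 59.7
```

Emit:
{"op": "apply_moves", "data": {"moves": [{"jaw": 0.1,"offset": [17,-22,0],"rot": [0,0,8]},{"jaw": 0.1,"offset": [14,-24,1],"rot": [0,0,7.9]},{"jaw": 0.1,"offset": [10,-25,0],"rot": [0,0,8]},{"jaw": 0.1,"offset": [6,-27,1],"rot": [0,0,7.9]},{"jaw": 0.1,"offset": [3,-27,0],"rot": [0,0,8]}]}}

```text
time_s: 33.2
eef_pos: [0.5761, 0.0549, 0.2233]
eef_rot: [-0.002, -0.017, 1.0, 0.0]
wrist_force: [0.3, 0.5, -1.2]
opening: 0.168
grasp_force: 59.7
```

Emit:
{"op": "apply_moves", "data": {"moves": [{"jaw": 0.1,"offset": [0,0,35],"rot": [0,0,0]},{"jaw": 0.1,"offset": [0,0,35],"rot": [0,0,0]},{"jaw": 0.1,"offset": [0,0,0],"rot": [0,0,0]},{"jaw": 0.1,"offset": [0,0,0],"rot": [0,0,0]},{"jaw": 0.1,"offset": [0,0,0],"rot": [0,0,0]}]}}

```text
time_s: 33.83
eef_pos: [0.5784, 0.0557, 0.1571]
eef_rot: [0.001, -0.019, 1.0, -0.0]
wrist_force: [0.6, -1.0, -0.4]
opening: 0.168
grasp_force: 59.8
```

```bash
python3 go.py 577.5,55.8,148,92.2,0.1,15 577.5,55.8,130,92.2,.1,5
```

```text
t 33.83 now [578.4  55.7 157.1] psi 92.17 tilt [ 0.15 -0.02] open 0.168 F [ 0.6 -1.  -0.4] g 59.8 q6 -1.72
-- {"jaw": 0.1, "offset": [0.9, 0.1, 9.1], "rot": [0, 0, -0.0]}
{"jaw": 0.1, "offset": [0, 0, 4.5], "rot": [0, 0, -0.0]}
{"jaw": 0.1, "offset": [0, 0, 4.5], "rot": [0, 0, -0.0]}
{"jaw": 0.1, "offset": [0, 0, 4.5], "rot": [0, 0, -0.0]}
{"jaw": 0.1, "offset": [0, 0, 4.5], "rot": [0, 0, -0.0]}
```

Emit:
{"op": "apply_moves", "data": {"moves": [{"jaw": 0.1,"offset": [0.9,0.1,9.1],"rot": [0,0,0]},{"jaw": 0.1,"offset": [0,0,5],"rot": [0,0,0]},{"jaw": 0.1,"offset": [0,0,5],"rot": [0,0,0]},{"jaw": 0.1,"offset": [0,0,5],"rot": [0,0,0]},{"jaw": 0.1,"offset": [0,0,3],"rot": [0,0,0]}]}}

```text
time_s: 34.45
eef_pos: [0.5762, 0.0558, 0.1278]
eef_rot: [-0.0, -0.019, 1.0, 0.0]
wrist_force: [0.9, 0.5, -1.2]
opening: 0.166
grasp_force: 59.7
```

Emit:
{"op": "apply_moves", "data": {"moves": [{"jaw": 0.1,"offset": [0,0,10],"rot": [0,0,0]},{"jaw": 0.1,"offset": [0,0,9],"rot": [0,0,0]},{"jaw": 0.1,"offset": [0,0,6],"rot": [0,0,0]},{"jaw": 0.1,"offset": [0,0,1],"rot": [0,0,0]},{"jaw": 0.1,"offset": [0,0,1],"rot": [0,0,0]}]}}

```text
time_s: 35.08
eef_pos: [0.5765, 0.0558, 0.1022]
eef_rot: [0.0, -0.019, 1.0, -0.0]
wrist_force: [-5.5, 0.1, 12.1]
opening: 0.165
grasp_force: 61.5
```

Emit:
{"op": "apply_moves", "data": {"moves": [{"jaw": 0.36,"offset": [0,0,0],"rot": [0,0,0]},{"jaw": 0.36,"offset": [0,0,0],"rot": [0,0,0]},{"jaw": 0.36,"offset": [0,0,0],"rot": [0,0,0]},{"jaw": 0.36,"offset": [0,0,-45],"rot": [0,0,0]},{"jaw": 0.36,"offset": [0,0,-45],"rot": [0,0,0]}]}}

```text
time_s: 35.7
eef_pos: [0.5758, 0.0558, 0.1916]
eef_rot: [-0.001, -0.019, 1.0, 0.0]
wrist_force: [0.1, -0.1, -0.9]
opening: 0.36
grasp_force: 0.0
```

```bash
python3 go.py =,=,260,=,0.36  480,-130,280,91.5,0.6 
```

```text
t 35.7 now [575.8  55.8 191.6] psi 92.15 tilt [-0.1   0.01] open 0.36 F [ 0.1 -0.1 -0.9] g 0.0 q6 -1.72
-- {"jaw": 0.36, "offset": [0, 0, -34], "rot": [0, 0, -0.0]}
{"jaw": 0.36, "offset": [0, 0, -34], "rot": [0, 0, -0.0]}
{"jaw": 0.6, "offset": [21, -36, -4], "rot": [0, 0, 0.1]}
{"jaw": 0.6, "offset": [20, -37, -4], "rot": [0, 0, 0.1]}
{"jaw": 0.6, "offset": [20, -36, -4], "rot": [0, 0, 0.2]}
-- {"jaw": 0.6, "offset": [21, -37, -4], "rot": [0, 0, 0.1]}
{"jaw": 0.6, "offset": [20, -36, -4], "rot": [0, 0, 0.2]}
{"jaw": 0.6, "offset": [0, 0, 0], "rot": [0, 0, 0]}
{"jaw": 0.6, "offset": [0, 0, 0], "rot": [0, 0, 0]}
{"jaw": 0.6, "offset": [0, 0, 0], "rot": [0, 0, 0]}
```

Emit:
{"op": "apply_moves", "data": {"moves": [{"jaw": 0.36,"offset": [0,0,-34],"rot": [0,0,0]},{"jaw": 0.36,"offset": [0,0,-34],"rot": [0,0,0]},{"jaw": 0.6,"offset": [21,-36,-4],"rot": [0,0,0.1]},{"jaw": 0.6,"offset": [20,-37,-4],"rot": [0,0,0.1]},{"jaw": 0.6,"offset": [20,-36,-4],"rot": [0,0,0.2]}]}}

```text
time_s: 36.33
eef_pos: [0.5187, -0.0563, 0.2714]
eef_rot: [0.0, -0.016, 1.0, -0.0]
wrist_force: [0.2, -0.2, 0.1]
opening: 0.6
grasp_force: 0.0
```

Emit:
{"op": "apply_moves", "data": {"moves": [{"jaw": 0.6,"offset": [21,-37,-4],"rot": [0,0,0.1]},{"jaw": 0.6,"offset": [20,-36,-4],"rot": [0,0,0.2]},{"jaw": 0.6,"offset": [0,0,0],"rot": [0,0,0]},{"jaw": 0.6,"offset": [0,0,0],"rot": [0,0,0]},{"jaw": 0.6,"offset": [0,0,0],"rot": [0,0,0]}]}}

```text
time_s: 36.95
eef_pos: [0.4809, -0.1286, 0.2791]
eef_rot: [-0.0, -0.013, 1.0, 0.0]
wrist_force: [-0.5, -0.8, 0.5]
opening: 0.603
grasp_force: 0.0
```

```bash
cat > baf.py <<'E'
from fit import *
import sys
for n in('top','scene'):
    p,d=snap(n,n+sys.argv[1]+'.png'); X=cloud(n,d)*1000
    for o_ in ctrl.outline_of(n,'baffle')[:2]:
        m=cv2.dilate(o_['region'].astype(np.uint8),np.ones((3,3)))>0; m&=d>0
        print(n,round(o_['score'],2),np.round(o_['position']))
        for nm,a,b in(('tab',145,170),('plate',110,122)):
            P=X[m&(X[...,2]>a)&(X[...,2]<b)]
            if len(P)<20: continue
            q=cv2.minAreaRect(P[:,:2].astype(np.float32)); print(' ',nm,len(P),np.round(q[0],1),np.round(q[1],1),round(q[2],1),np.median(P[:,2]).round(1))
            M=box(-30,30,-7,7,0) if nm=='tab' else box(-44,44,-73,73,0)
            print('   reg',reg(P[:,:2],M,[*q[0],np.radians(2)]))
E
python3 baf.py 7; python3 look.py 7b | head -5; python3 go.py
```

```text
top 0.69 [459. 225.]
  tab 170 [ 517.1 -330.4] [60.4 15.5] 3.1 158.7
   reg (array([ 517.5, -329.8]), np.float64(2.05), np.float64(1.81))
  plate 933 [ 517.8 -349.4] [ 90.  110.8] 0.8 115.8
   reg (array([ 515. , -351.3]), np.float64(6.37), np.float64(4.91))
scene 0.93 [208. 250.]
  tab 252 [ 519.5 -330.1] [60.5 15.4] 1.7 159.5
   reg (array([ 520.4, -329.8]), np.float64(1.67), np.float64(1.75))
  plate 1959 [ 518.8 -330.2] [ 91.3 148. ] 0.9 116.9
   reg (array([ 520.5, -331.3]), np.float64(1.21), np.float64(2.65))
scene 0.62 [343. 220.]
top 0.78 [328. 202.] med [580.3 -36.  135.9] rect [581.8 -36. ] [98.8 14.8] 2.0
top 0.74 [294. 205.] med [577.6  55.9 136.3] rect [578.6  55.7] [100.3  15.1] 2.4
top 0.64 [311. 205.] med [579.5  10.3 135.9] rect [580.6   9.9] [100.2  15. ] 2.4
top 0.56 [345. 195.] med [598.6 -81.  136.2] rect [592.8 -82. ] [86.2 14.9] 2.1
scene 0.88 [330. 186.] med [587.1 -41.8 136.1] rect [586.4 -38.8] [ 41.8 108.2] 75.1
t 37.35 now [ 480.6 -129.3  279.2] psi 91.48 tilt [-0.  0.] open 0.596 F [ 0.7 -0.7  0.1] g 0.0 q6 -2.1
```

```bash
python3 go.py 518,-330,200,91,0.6 518,-330,122,91,.6,30
```

```text
t 37.35 now [ 480.6 -129.3  279.2] psi 91.48 tilt [-0.  0.] open 0.596 F [ 0.7 -0.7  0.1] g 0.0 q6 -2.1
-- {"jaw": 0.6, "offset": [-6, -40, 16], "rot": [0, 0, 0.1]}
{"jaw": 0.6, "offset": [-7, -40, 16], "rot": [0, 0, 0.1]}
{"jaw": 0.6, "offset": [-7, -41, 16], "rot": [0, 0, 0.1]}
{"jaw": 0.6, "offset": [-6, -40, 16], "rot": [0, 0, 0.1]}
{"jaw": 0.6, "offset": [-7, -40, 15], "rot": [0, 0, 0.1]}
-- {"jaw": 0.6, "offset": [0, 0, 26], "rot": [0, 0, -0.0]}
{"jaw": 0.6, "offset": [0, 0, 26], "rot": [0, 0, -0.0]}
{"jaw": 0.6, "offset": [0, 0, 26], "rot": [0, 0, -0.0]}
{"jaw": 0.6, "offset": [0, 0, 0], "rot": [0, 0, 0]}
{"jaw": 0.6, "offset": [0, 0, 0], "rot": [0, 0, 0]}
```

Emit:
{"op": "apply_moves", "data": {"moves": [{"jaw": 0.6,"offset": [-6,-40,16],"rot": [0,0,0.1]},{"jaw": 0.6,"offset": [-7,-40,16],"rot": [0,0,0.1]},{"jaw": 0.6,"offset": [-7,-41,16],"rot": [0,0,0.1]},{"jaw": 0.6,"offset": [-6,-40,16],"rot": [0,0,0.1]},{"jaw": 0.6,"offset": [-7,-40,15],"rot": [0,0,0.1]}]}}

```text
time_s: 37.98
eef_pos: [0.518, -0.3311, 0.1996]
eef_rot: [-0.0, -0.008, 1.0, 0.0]
wrist_force: [0.3, 1.0, -0.2]
opening: 0.598
grasp_force: 0.0
```

Emit:
{"op": "apply_moves", "data": {"moves": [{"jaw": 0.6,"offset": [0,0,0],"rot": [0,0,0]},{"jaw": 0.6,"offset": [0,0,26],"rot": [0,0,0]},{"jaw": 0.6,"offset": [0,0,26],"rot": [0,0,0]},{"jaw": 0.6,"offset": [0,0,24],"rot": [0,0,0]},{"jaw": 0.6,"offset": [0,0,2],"rot": [0,0,0]}]}}

```text
time_s: 38.6
eef_pos: [0.517, -0.3279, 0.1207]
eef_rot: [-0.001, -0.009, 1.0, 0.001]
wrist_force: [-0.4, -0.1, -0.9]
opening: 0.603
grasp_force: 0.0
```

```bash
python3 baf.py 8; python3 go.py
```

```text
top 0.69 [423. 222.]
  plate 394 [ 519.8 -330.7] [157.4  72.8] 80.6 115.8
   reg (array([ 518.6, -329.5]), np.float64(-0.69), np.float64(6.98))
top 0.51 [332. 139.]
scene 0.92 [209. 251.]
  tab 220 [ 521.1 -329.7] [60.9 52.8] 41.5 159.0
   reg (array([ 525.4, -330.5]), np.float64(0.39), np.float64(2.75))
  plate 1680 [ 519.  -329.8] [ 90.7 147.7] 0.7 116.8
   reg (array([ 521.5, -330.2]), np.float64(-0.72), np.float64(3.28))
t 38.8 now [ 518.8 -330.1  123.9] psi 90.98 tilt [ 0.1  -0.09] open 0.602 F [0.3 0.2 0.3] g 0.0 q6 -2.35
```

Emit:
{"op": "apply_moves", "data": {"moves": [{"jaw": 0.1,"offset": [0,0,1],"rot": [0,0,0]},{"jaw": 0.1,"offset": [0,0,0],"rot": [0,0,0]},{"jaw": 0.1,"offset": [0,0,0],"rot": [0,0,0]},{"jaw": 0.1,"offset": [0,0,0],"rot": [0,0,0]},{"jaw": 0.1,"offset": [0,0,0],"rot": [0,0,0]}]}}

```text
time_s: 39.42
eef_pos: [0.5182, -0.3298, 0.1219]
eef_rot: [0.0, -0.008, 1.0, -0.0]
wrist_force: [0.6, 2.4, 5.1]
opening: 0.156
grasp_force: 60.0
```

Emit:
{"op": "apply_moves", "data": {"moves": [{"jaw": 0.1,"offset": [0,0,-10],"rot": [0,0,0]},{"jaw": 0.1,"offset": [0,0,-30],"rot": [0,0,0]},{"jaw": 0.1,"offset": [0,0,-40],"rot": [0,0,0]},{"jaw": 0.1,"offset": [0,0,-40],"rot": [0,0,0]},{"jaw": 0.1,"offset": [0,0,-40],"rot": [0,0,0]}]}}

```text
time_s: 40.05
eef_pos: [0.5174, -0.3296, 0.2821]
eef_rot: [-0.001, -0.008, 1.0, 0.0]
wrist_force: [0.9, 0.1, -2.9]
opening: 0.151
grasp_force: 59.0
```

```bash
python3 go.py 579,9.8,300,92.2,0.1,45 579,9.8,280,92.2,.1
```

```text
t 40.05 now [ 517.4 -329.6  282.1] psi 90.95 tilt [-0.07  0.04] open 0.151 F [ 0.9  0.1 -2.9] g 59.0 q6 -2.35
-- {"jaw": 0.1, "offset": [-8, 42, -2], "rot": [0, 0, -0.2]}
{"jaw": 0.1, "offset": [-9, 42, -2], "rot": [0, 0, -0.2]}
{"jaw": 0.1, "offset": [-9, 42, -2], "rot": [0, 0, -0.1]}
{"jaw": 0.1, "offset": [-9, 42, -2], "rot": [0, 0, -0.2]}
{"jaw": 0.1, "offset": [-9, 42, -2], "rot": [0, 0, -0.1]}
-- {"jaw": 0.1, "offset": [-9, 43, -3], "rot": [0, 0, -0.2]}
{"jaw": 0.1, "offset": [-9, 42, -2], "rot": [0, 0, -0.1]}
{"jaw": 0.1, "offset": [-9, 43, -3], "rot": [0, 0, -0.2]}
{"jaw": 0.1, "offset": [0, 0, 20], "rot": [0, 0, 0.0]}
{"jaw": 0.1, "offset": [0, 0, 0], "rot": [0, 0, 0]}
```

Emit:
{"op": "apply_moves", "data": {"moves": [{"jaw": 0.1,"offset": [-8,42,-1],"rot": [0,0,-0.2]},{"jaw": 0.1,"offset": [-9,42,-1],"rot": [0,0,-0.2]},{"jaw": 0.1,"offset": [-9,42,-1],"rot": [0,0,-0.1]},{"jaw": 0.1,"offset": [-9,42,-1],"rot": [0,0,-0.2]},{"jaw": 0.1,"offset": [-9,42,0],"rot": [0,0,-0.1]}]}}

```text
time_s: 40.67
eef_pos: [0.5568, -0.1176, 0.285]
eef_rot: [-0.0, -0.015, 1.0, 0.0]
wrist_force: [0.7, 0.0, -2.7]
opening: 0.154
grasp_force: 59.3
```

Emit:
{"op": "apply_moves", "data": {"moves": [{"jaw": 0.1,"offset": [-9,43,0],"rot": [0,0,-0.2]},{"jaw": 0.1,"offset": [-9,42,0],"rot": [0,0,-0.1]},{"jaw": 0.1,"offset": [-9,43,0],"rot": [0,0,-0.2]},{"jaw": 0.1,"offset": [0,0,0],"rot": [0,0,0]},{"jaw": 0.1,"offset": [0,0,0],"rot": [0,0,0]}]}}

```text
time_s: 41.3
eef_pos: [0.5794, 0.0097, 0.2849]
eef_rot: [-0.001, -0.02, 1.0, -0.0]
wrist_force: [1.0, 0.4, -3.1]
opening: 0.156
grasp_force: 59.7
```

```bash
cat > hov.py <<'E'
from fit import *
import sys
o=ctrl.get_obs();z=o['eef_pos'][2]*1000; zp=z-122+116
for n in('top','scene'):
    p,d=snap(n,n+sys.argv[1]+'.png'); X=cloud(n,d)*1000
    m=(abs(X[...,2]-zp)<5)&(abs(X[...,0]-579)<75)&(abs(X[...,1]-10)<95)
    P=X[m][:,:2]; print(n,len(P),'z',np.median(X[m][:,2]).round(1),'range',np.percentile(P,[1,99],axis=0).round(1).tolist())
    q=cv2.minAreaRect(P.astype(np.float32));print(np.round(q[0],1),np.round(q[1],1),round(q[2],1))
E
python3 hov.py 9; python3 go.py
python3 -c "
import cv2
a=cv2.imread('pics/scene9.png')[60:260,220:460];cv2.imwrite('pics/c9.png',cv2.resize(a,None,fx=3,fy=3,interpolation=2))"
```

```text
top 1058 z 278.9 range [[533.3, -63.1], [616.9, 81.4]]
[577.9   9.6] [ 86.8 146.3] 2.2
scene 1034 z 280.6 range [[537.8, -65.4], [624.8, 79.6]]
[578.7   8.3] [ 91.2 148.4] 2.5
t 41.4 now [579.6   8.9 285.1] psi 92.19 tilt [-0.03 -0.02] open 0.155 F [ 0.1  0.7 -2.2] g 59.7 q6 -1.8
```

View pics/c9.png

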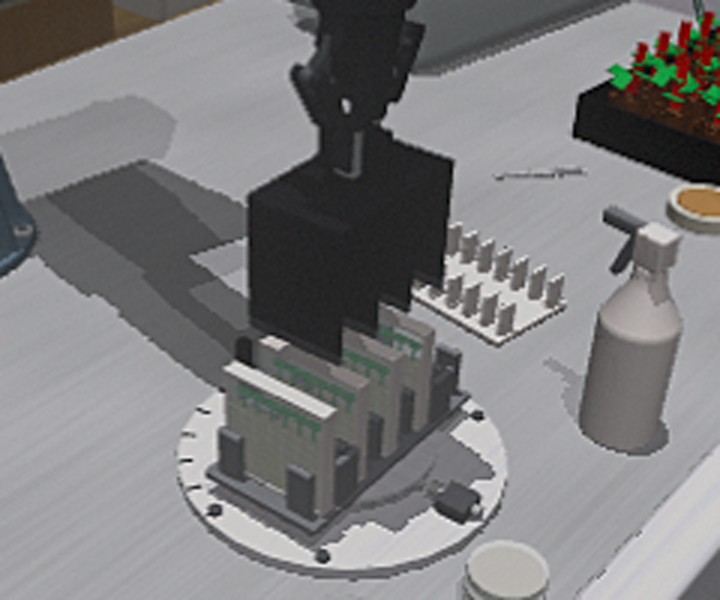

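```bash
python3 go.py 580.6,9.5,262,92.2,0.1,24 580.6,9.5,214,92.2,.1,16
```

```text
t 41.4 now [579.6   8.9 285.1] psi 92.19 tilt [-0.03 -0.02] open 0.155 F [ 0.1  0.7 -2.2] g 59.7 q6 -1.8
-- {"jaw": 0.1, "offset": [-1, 1, 23], "rot": [0, 0, -0.0]}
{"jaw": 0.1, "offset": [0, -0.1, 12], "rot": [0, 0, -0.0]}
{"jaw": 0.1, "offset": [0, -0.1, 12], "rot": [0, 0, -0.0]}
{"jaw": 0.1, "offset": [0, -0.1, 12], "rot": [0, 0, -0.0]}
{"jaw": 0.1, "offset": [0, -0.2, 12.1], "rot": [0, 0, -0.0]}
```

Emit:
{"op": "apply_moves", "data": {"moves": [{"jaw": 0.1,"offset": [-1,0.5,23],"rot": [0,0,0]},{"jaw": 0.1,"offset": [0,0,12],"rot": [0,0,0]},{"jaw": 0.1,"offset": [0,0,12],"rot": [0,0,0]},{"jaw": 0.1,"offset": [0,0,12],"rot": [0,0,0]},{"jaw": 0.1,"offset": [0,0,12],"rot": [0,0,0]}]}}

```text
time_s: 42.02
eef_pos: [0.5809, 0.0104, 0.2137]
eef_rot: [0.0, -0.02, 1.0, -0.0]
wrist_force: [-0.4, -0.3, -3.0]
opening: 0.156
grasp_force: 59.6
```

```bash
python3 go.py; python3 hov.py 10; python3 go.py 580.6,9.7,205,92.2,0.1 580.6,9.7,187,92.2,.1,5
```

```text
t 42.02 now [580.9  10.4 213.7] psi 92.25 tilt [ 0.02 -0.  ] open 0.156 F [-0.4 -0.3 -3. ] g 59.6 q6 -1.8
top 915 z 207.8 range [[535.1, -62.5], [619.1, 82.2]]
[580.4  10.5] [ 88.6 146.2] 2.5
scene 977 z 207.2 range [[538.3, -63.9], [625.1, 80.7]]
[579.3   8.8] [ 89.7 150.1] 2.6
t 42.12 now [579.8  10.7 212.4] psi 92.26 tilt [-0.17  0.03] open 0.157 F [ 0.4 -0.1 -2.9] g 59.6 q6 -1.8
-- {"jaw": 0.1, "offset": [-1, -1, 7], "rot": [0, 0, 0.1]}
{"jaw": 0.1, "offset": [0.1, 0, 4.6], "rot": [0, 0, -0.0]}
{"jaw": 0.1, "offset": [0, 0, 4.6], "rot": [0, 0, -0.0]}
{"jaw": 0.1, "offset": [0.1, 0, 4.6], "rot": [0, 0, -0.0]}
{"jaw": 0.1, "offset": [0, -0.1, 4.6], "rot": [0, 0, -0.0]}
```

Emit:
{"op": "apply_moves", "data": {"moves": [{"jaw": 0.1,"offset": [0,-0.8,6],"rot": [0,0,0.1]},{"jaw": 0.1,"offset": [0,0,4],"rot": [0,0,0]},{"jaw": 0.1,"offset": [0,0,4],"rot": [0,0,0]},{"jaw": 0.1,"offset": [0,0,4],"rot": [0,0,0]},{"jaw": 0.1,"offset": [0,0,4],"rot": [0,0,0]}]}}

```text
time_s: 42.75
eef_pos: [0.5808, 0.0098, 0.1921]
eef_rot: [0.0, -0.019, 1.0, -0.0]
wrist_force: [-0.0, 0.3, -1.8]
opening: 0.155
grasp_force: 59.6
```

```bash
python3 go.py
```

```text
t 42.75 now [580.8   9.8 192.1] psi 92.16 tilt [ 0.01 -0.  ] open 0.155 F [-0.   0.3 -1.8] g 59.6 q6 -1.8
```

Fin ends are now 11 mm inside the grooves with no contact; continue down.

Emit:
{"op": "apply_moves", "data": {"moves": [{"jaw": 0.1,"offset": [0,0,6],"rot": [0,0,0]},{"jaw": 0.1,"offset": [0,0,6],"rot": [0,0,0]},{"jaw": 0.1,"offset": [0,0,6],"rot": [0,0,0]},{"jaw": 0.1,"offset": [0,0,6],"rot": [0,0,0]},{"jaw": 0.1,"offset": [0,0,5],"rot": [0,0,0]}]}}

```text
time_s: 43.38
eef_pos: [0.5807, 0.0098, 0.1628]
eef_rot: [-0.0, -0.019, 1.0, 0.0]
wrist_force: [0.3, -0.5, -2.4]
opening: 0.156
grasp_force: 59.6
```

Emit:
{"op": "apply_moves", "data": {"moves": [{"jaw": 0.1,"offset": [0,0,3],"rot": [0,0,0]},{"jaw": 0.1,"offset": [0,0,1],"rot": [0,0,0]},{"jaw": 0.1,"offset": [0,0,1],"rot": [0,0,0]},{"jaw": 0.1,"offset": [0,0,0],"rot": [0,0,0]},{"jaw": 0.1,"offset": [0,0,0],"rot": [0,0,0]}]}}

```text
time_s: 44.0
eef_pos: [0.5809, 0.0098, 0.1585]
eef_rot: [0.0, -0.019, 1.0, -0.0]
wrist_force: [0.0, 0.6, -3.7]
opening: 0.159
grasp_force: 59.6
```

```bash
python3 go.py
```

```text
t 44.0 now [580.9   9.8 158.5] psi 92.16 tilt [ 0.02 -0.  ] open 0.159 F [ 0.   0.6 -3.7] g 59.6 q6 -1.8
```

Emit:
{"op": "apply_moves", "data": {"moves": [{"jaw": 0.1,"offset": [0,0,1],"rot": [0,0,0]},{"jaw": 0.1,"offset": [0,0,0.5],"rot": [0,0,0]},{"jaw": 0.6,"offset": [0,0,0],"rot": [0,0,0]},{"jaw": 0.6,"offset": [0,0,0],"rot": [0,0,0]},{"jaw": 0.6,"offset": [0,0,0],"rot": [0,0,0]}]}}

```text
time_s: 44.62
eef_pos: [0.5808, 0.0097, 0.1567]
eef_rot: [0.0, -0.019, 1.0, -0.0]
wrist_force: [0.3, -0.6, 0.5]
opening: 0.599
grasp_force: 0.0
```

Emit:
{"op": "apply_moves", "data": {"moves": [{"jaw": 0.6,"offset": [0,0,0],"rot": [0,0,0]},{"jaw": 0.6,"offset": [0,0,-30],"rot": [0,0,0]},{"jaw": 0.6,"offset": [0,0,-40],"rot": [0,0,0]},{"jaw": 0.6,"offset": [0,0,-30],"rot": [0,0,0]},{"jaw": 0.6,"offset": [0,0,0],"rot": [0,0,0]}]}}

```text
time_s: 45.25
eef_pos: [0.5825, 0.0095, 0.2598]
eef_rot: [0.003, -0.019, 1.0, -0.001]
wrist_force: [0.3, 0.2, -0.8]
opening: 0.6
grasp_force: 0.0
```

```bash
python3 go.py 400,0,260,92.2,1
```

```text
t 45.25 now [582.5   9.5 259.8] psi 92.16 tilt [ 0.33 -0.06] open 0.6 F [ 0.3  0.2 -0.8] g 0.0 q6 -1.8
-- {"jaw": 1.0, "offset": [46, -1, 0], "rot": [0, 0, -0.0]}
{"jaw": 1.0, "offset": [46, -1, 0], "rot": [0, 0, -0.0]}
{"jaw": 1.0, "offset": [45, 0, 0], "rot": [0, 0, -0.0]}
{"jaw": 1.0, "offset": [46, -1, 0], "rot": [0, 0, -0.0]}
{"jaw": 1.0, "offset": [0, 0, 0], "rot": [0, 0, 0]}
```

Emit:
{"op": "apply_moves", "data": {"moves": [{"jaw": 1,"offset": [46,-1,0],"rot": [0,0,0]},{"jaw": 1,"offset": [46,-1,0],"rot": [0,0,0]},{"jaw": 1,"offset": [45,0,0],"rot": [0,0,0]},{"jaw": 1,"offset": [46,-1,0],"rot": [0,0,0]},{"jaw": 1,"offset": [0,0,0],"rot": [0,0,0]}]}}

```text
time_s: 45.88
eef_pos: [0.3952, 0.0003, 0.2552]
eef_rot: [-0.001, -0.019, 1.0, 0.0]
wrist_force: [0.2, 0.1, -0.5]
opening: 0.999
grasp_force: 0.0
```

```bash
cat > fin.py <<'E'
from fit import *
import sys
for n in('top','scene'):
    p,d=snap(n,n+sys.argv[1]+'.png'); X=cloud(n,d)*1000
    r=np.hypot(X[...,0]-579,X[...,1]-10)
    for nm,a,b in(('bplate',146,160),('tab',188,204),('plates',128,141)):
        m=(X[...,2]>a)&(X[...,2]<b)&(r<130); P=X[m]
        if len(P)>20:
            q=cv2.minAreaRect(P[:,:2].astype(np.float32)); print(n,nm,len(P),'z',np.percentile(P[:,2],[10,50,90]).round(1),np.round(q[0],1),np.round(q[1],1),round(q[2],1))
    for o in ctrl.outline_of(n,'plate0')[:5]:
        m=o['region']&(d>0); print('  pl',round(o['score'],2),np.round(o['position']),np.percentile(X[m][:,2],95).round(1) if m.any() else '')
E
python3 fin.py 11; python3 go.py
python3 -c "
import cv2
a=cv2.imread('pics/scene11.png')[90:290,220:460];cv2.imwrite('pics/c11.png',cv2.resize(a,None,fx=3,fy=3,interpolation=2))"
```

```text
top bplate 1913 z [149.2 151.9 154.7] [580.8   9.7] [ 88.6 146.1] 2.1
top tab 147 z [193.  195.5 198.3] [579.9   9.8] [58.3 13.9] 3.0
top plates 338 z [133.6 135.9 138.5] [582.2  -4.8] [102.2 170.6] 2.3
  pl 0.85 [348. 201.] 138.9
  pl 0.41 [333. 221.] 136.0
scene bplate 1047 z [151.2 153.1 154.8] [581.6   8. ] [ 88.9 148.5] 1.7
scene tab 142 z [189.5 196.  197.7] [581.8   7.1] [59.5 16.5] 2.3
scene plates 612 z [129.7 136.1 138.6] [583.8  -6.1] [102.2 171.5] 2.0
  pl 0.68 [360. 182.] 137.3
  pl 0.64 [312. 202.] 137.8
  pl 0.57 [339. 195.] 137.3
  pl 0.54 [349. 191.] 137.2
t 46.08 now [ 3.986e+02 -2.000e-01  2.565e+02] psi 92.16 tilt [-0.01  0.01] open 0.998 F [ 0.3 -0.4  0. ] g 0.0 q6 -1.91
```

View pics/c11.png

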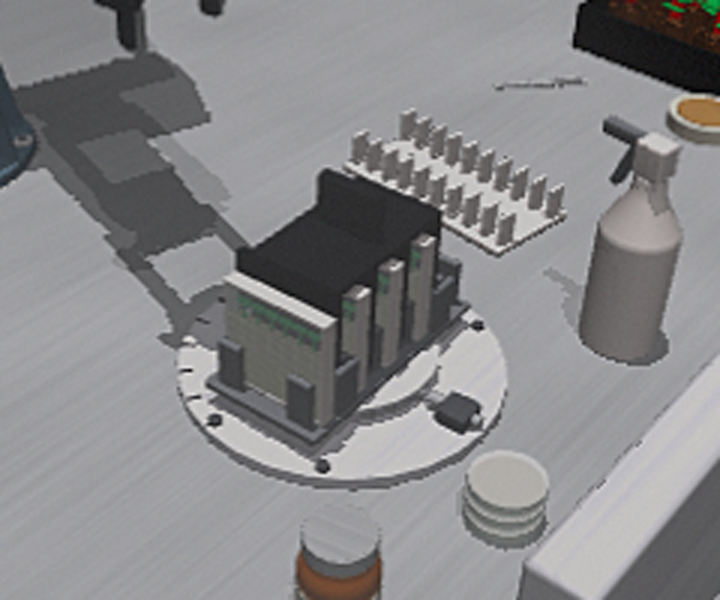

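```bash
python3 go.py 467,5,150,92.2,1 467,5,48,92.2,1,34
```

```text
t 46.08 now [ 3.986e+02 -2.000e-01  2.565e+02] psi 92.16 tilt [-0.01  0.01] open 0.998 F [ 0.3 -0.4  0. ] g 0.0 q6 -1.91
-- {"jaw": 1.0, "offset": [-23, 1, 36], "rot": [0, 0, -0.0]}
{"jaw": 1.0, "offset": [-23, 1, 35], "rot": [0, 0, -0.0]}
{"jaw": 1.0, "offset": [-23, 1, 36], "rot": [0, 0, -0.0]}
{"jaw": 1.0, "offset": [0, 0, 34], "rot": [0, 0, -0.0]}
{"jaw": 1.0, "offset": [0, 0, 34], "rot": [0, 0, -0.0]}
-- {"jaw": 1.0, "offset": [0, 0, 34], "rot": [0, 0, -0.0]}
{"jaw": 1.0, "offset": [0, 0, 0], "rot": [0, 0, 0]}
{"jaw": 1.0, "offset": [0, 0, 0], "rot": [0, 0, 0]}
{"jaw": 1.0, "offset": [0, 0, 0], "rot": [0, 0, 0]}
{"jaw": 1.0, "offset": [0, 0, 0], "rot": [0, 0, 0]}
```

Emit:
{"op": "apply_moves", "data": {"moves": [{"jaw": 1,"offset": [-23,1,36],"rot": [0,0,0]},{"jaw": 1,"offset": [-23,1,35],"rot": [0,0,0]},{"jaw": 1,"offset": [-23,1,36],"rot": [0,0,0]},{"jaw": 1,"offset": [0,0,34],"rot": [0,0,0]},{"jaw": 1,"offset": [0,0,34],"rot": [0,0,0]}]}}

```text
time_s: 46.7
eef_pos: [0.4676, 0.0056, 0.0797]
eef_rot: [-0.001, -0.019, 1.0, 0.0]
wrist_force: [-0.1, -0.1, -0.0]
opening: 1.001
grasp_force: 0.0
```

Emit:
{"op": "apply_moves", "data": {"moves": [{"jaw": 1,"offset": [0,0,34],"rot": [0,0,0]},{"jaw": 1,"offset": [0,0,0],"rot": [0,0,0]},{"jaw": 1,"offset": [0,0,0],"rot": [0,0,0]},{"jaw": 0.1,"offset": [0,0,0],"rot": [0,0,0]},{"jaw": 0.1,"offset": [0,0,0],"rot": [0,0,0]}]}}

```text
time_s: 47.32
eef_pos: [0.4679, 0.0053, 0.049]
eef_rot: [0.001, -0.019, 1.0, -0.0]
wrist_force: [-0.4, 0.1, -0.2]
opening: 0.604
grasp_force: 0.0
```

Emit:
{"op": "apply_moves", "data": {"moves": [{"jaw": 0.1,"offset": [0,0,0],"rot": [0,0,0]},{"jaw": 0.1,"offset": [0,0,0],"rot": [0,0,0]},{"jaw": 0.1,"offset": [0,0,0],"rot": [0,0,0]},{"jaw": 0.1,"offset": [0,0,0],"rot": [0,0,0]},{"jaw": 0.1,"offset": [0,0,0],"rot": [0,0,0]}]}}

```text
time_s: 47.95
eef_pos: [0.4671, 0.0057, 0.0484]
eef_rot: [0.0, -0.019, 1.0, 0.0]
wrist_force: [-2.1, 1.9, 5.1]
opening: 0.17
grasp_force: 58.4
```

```bash
python3 - <<'E'
import numpy as np
w=[]
for a in range(4,61,4):
    t=np.radians(182.2+a); w.append('%.1f,%.1f,=,%.1f,0.1,9'%(579.5+112*np.cos(t),9.7+112*np.sin(t),92.2+a))
open('w','w').write(' '.join(w))
E
python3 go.py $(cat w)
```

```text
t 47.95 now [467.1   5.7  48.4] psi 92.15 tilt [0.02 0.02] open 0.17 F [-2.1  1.9  5.1] g 58.4 q6 -1.85
-- {"jaw": 0.1, "offset": [-0.8, -8.1, 0], "rot": [0, 0, -4.0]}
{"jaw": 0.1, "offset": [-0.3, -7.8, 0], "rot": [0, 0, -4.0]}
{"jaw": 0.1, "offset": [-0.2, -7.9, 0], "rot": [0, 0, -4.0]}
{"jaw": 0.1, "offset": [-0.3, -7.8, 0], "rot": [0, 0, -4.0]}
{"jaw": 0.1, "offset": [-0.3, -7.8, 0], "rot": [0, 0, -4.0]}
-- {"jaw": 0.1, "offset": [-0.3, -7.8, 0], "rot": [0, 0, -4.0]}
{"jaw": 0.1, "offset": [-0.3, -7.8, 0], "rot": [0, 0, -4.0]}
{"jaw": 0.1, "offset": [-0.2, -7.9, 0], "rot": [0, 0, -4.0]}
{"jaw": 0.1, "offset": [-0.3, -7.8, 0], "rot": [0, 0, -4.0]}
{"jaw": 0.1, "offset": [-0.3, -7.7, 0], "rot": [0, 0, -4.0]}
-- {"jaw": 0.1, "offset": [-0.3, -7.9, 0], "rot": [0, 0, -4.0]}
{"jaw": 0.1, "offset": [-0.3, -7.7, 0], "rot": [0, 0, -4.0]}
{"jaw": 0.1, "offset": [-0.3, -7.9, 0], "rot": [0, 0, -4.0]}
{"jaw": 0.1, "offset": [-0.2, -7.8, 0], "rot": [0, 0, -4.0]}
{"jaw": 0.1, "offset": [-0.3, -7.9, 0], "rot": [0, 0, -4.0]}
```

Emit:
{"op": "apply_moves", "data": {"moves": [{"jaw": 0.1,"offset": [-0.5,-8,0],"rot": [0,0,-4]},{"jaw": 0.1,"offset": [-0.3,-7.8,0],"rot": [0,0,-4]},{"jaw": 0.1,"offset": [-0.2,-7.9,0],"rot": [0,0,-4]},{"jaw": 0.1,"offset": [-0.3,-7.8,0],"rot": [0,0,-4]},{"jaw": 0.1,"offset": [-0.3,-7.8,0],"rot": [0,0,-4]}]}}

```text
time_s: 48.58
eef_pos: [0.4755, -0.0327, 0.0483]
eef_rot: [0.0, -0.193, 0.981, 0.0]
wrist_force: [-0.9, 1.8, 5.0]
opening: 0.17
grasp_force: 58.7
```

```bash
python3 go.py $(cut -d' ' -f6- w)
```

```text
t 48.58 now [475.5 -32.7  48.3] psi 112.29 tilt [0.01 0.03] open 0.17 F [-0.9  1.8  5. ] g 58.7 q6 -2.28
-- {"jaw": 0.1, "offset": [-0.6, -7.8, 0], "rot": [0, 0, -3.9]}
{"jaw": 0.1, "offset": [-0.3, -7.9, 0], "rot": [0, 0, -4.0]}
{"jaw": 0.1, "offset": [-0.2, -7.9, 0], "rot": [0, 0, -4.0]}
{"jaw": 0.1, "offset": [-0.3, -7.8, 0], "rot": [0, 0, -4.0]}
{"jaw": 0.1, "offset": [-0.3, -7.7, 0], "rot": [0, 0, -4.0]}
-- {"jaw": 0.1, "offset": [-0.3, -7.8, 0], "rot": [0, 0, -4.0]}
{"jaw": 0.1, "offset": [-0.2, -7.8, 0], "rot": [0, 0, -4.0]}
{"jaw": 0.1, "offset": [-0.3, -7.8, 0], "rot": [0, 0, -4.0]}
{"jaw": 0.1, "offset": [-0.3, -7.9, 0], "rot": [0, 0, -4.0]}
{"jaw": 0.1, "offset": [-0.2, -7.8, 0], "rot": [0, 0, -4.0]}
```

Emit:
{"op": "apply_moves", "data": {"moves": [{"jaw": 0.1,"offset": [-0.5,-7.8,0],"rot": [0,0,-4]},{"jaw": 0.1,"offset": [-0.3,-7.8,0],"rot": [0,0,-4]},{"jaw": 0.1,"offset": [-0.2,-7.9,0],"rot": [0,0,-4]},{"jaw": 0.1,"offset": [-0.3,-7.8,0],"rot": [0,0,-4]},{"jaw": 0.1,"offset": [-0.3,-7.8,0],"rot": [0,0,-4]}]}}

```text
time_s: 49.2
eef_pos: [0.4968, -0.0656, 0.0484]
eef_rot: [0.0, -0.361, 0.933, -0.0]
wrist_force: [1.6, 2.2, 3.6]
opening: 0.163
grasp_force: 58.7
```

```bash
python3 go.py $(cut -d' ' -f11- w)
```

```text
t 49.2 now [496.8 -65.6  48.4] psi 132.31 tilt [0.05 0.01] open 0.163 F [1.6 2.2 3.6] g 58.7 q6 -2.68
-- {"jaw": 0.1, "offset": [-0.2, -7.5, 0], "rot": [0, 0, -3.9]}
{"jaw": 0.1, "offset": [-0.2, -7.8, 0], "rot": [0, 0, -4.0]}
{"jaw": 0.1, "offset": [-0.3, -7.9, 0], "rot": [0, 0, -4.0]}
{"jaw": 0.1, "offset": [-0.2, -7.8, 0], "rot": [0, 0, -4.0]}
{"jaw": 0.1, "offset": [-0.3, -7.8, 0], "rot": [0, 0, -4.0]}
```

Emit:
{"op": "apply_moves", "data": {"moves": [{"jaw": 0.1,"offset": [-0.2,-7.5,0],"rot": [0,0,-3.9]},{"jaw": 0.1,"offset": [-0.2,-7.8,0],"rot": [0,0,-4]},{"jaw": 0.1,"offset": [-0.3,-7.9,0],"rot": [0,0,-4]},{"jaw": 0.1,"offset": [-0.2,-7.8,0],"rot": [0,0,-4]},{"jaw": 0.1,"offset": [-0.3,-7.8,0],"rot": [0,0,-4]}]}}

```text
time_s: 49.82
eef_pos: [0.5273, -0.0887, 0.0483]
eef_rot: [0.001, -0.517, 0.856, 0.0]
wrist_force: [-2.0, 7.1, 8.5]
opening: 0.169
grasp_force: 59.6
```

Emit:
{"op": "apply_moves", "data": {"moves": [{"jaw": 0.1,"offset": [0,0,0],"rot": [0,0,0]},{"jaw": 0.1,"offset": [0,0,0],"rot": [0,0,0]},{"jaw": 0.1,"offset": [0,0,0],"rot": [0,0,0]},{"jaw": 0.1,"offset": [0,0,0],"rot": [0,0,0]},{"jaw": 0.1,"offset": [0,0,0],"rot": [0,0,0]}]}}

```text
time_s: 50.45
eef_pos: [0.5268, -0.0885, 0.0484]
eef_rot: [0.0, -0.516, 0.857, 0.001]
wrist_force: [-1.0, 5.2, 5.5]
opening: 0.167
grasp_force: 59.5
```

```bash
python3 go.py; cut -d' ' -f15 w; python3 fin.py 12
```

```text
t 50.45 now [526.8 -88.5  48.4] psi 152.07 tilt [0.01 0.08] open 0.167 F [-1.   5.2  5.5] g 59.5 q6 -3.04
527.3,-89.4,=,152.2,0.1,9
top bplate 1618 z [149.2 151.9 154.8] [562.9 -22.5] [164.9 146.4] 62.8
top tab 169 z [192.2 195.5 198.6] [547.8 -26.5] [158.   24.7] 49.8
top plates 239 z [133.2 135.9 138.8] [585.2 -31.9] [173.2 153. ] 63.4
  pl 0.62 [324. 167.] 139.6
scene bplate 1111 z [150.3 153.1 155.1] [561.1 -27.6] [174.7 150.5] 63.0
scene tab 249 z [189.8 195.5 200.1] [568.2 -38.7] [159.6  24.4] 75.0
scene plates 662 z [129.7 135.8 138.7] [597.5 -51.4] [193.2 131.9] 2.3
  pl 0.79 [349. 203.] 137.7
  pl 0.71 [310. 176.] 137.4
  pl 0.7 [317. 188.] 137.8
  pl 0.61 [327. 191.] 138.0
```

Emit:
{"op": "apply_moves", "data": {"moves": [{"jaw": 0.7,"offset": [0,0,0],"rot": [0,0,0]},{"jaw": 0.7,"offset": [0,0,0],"rot": [0,0,0]},{"jaw": 0.7,"offset": [0,0,0],"rot": [0,0,0]},{"jaw": 0.7,"offset": [0,0,0],"rot": [0,0,0]},{"jaw": 0.7,"offset": [0,0,-20],"rot": [0,0,0]}]}}

```text
time_s: 51.28
eef_pos: [0.5252, -0.089, 0.0665]
eef_rot: [-0.001, -0.515, 0.857, 0.001]
wrist_force: [-0.7, -0.6, 0.3]
opening: 0.701
grasp_force: 0.0
```

Emit:
{"op": "apply_moves", "data": {"moves": [{"jaw": 0.7,"offset": [0,0,-40],"rot": [0,0,0]},{"jaw": 0.7,"offset": [0,0,-40],"rot": [0,0,0]},{"jaw": 0.7,"offset": [0,0,-40],"rot": [0,0,0]},{"jaw": 0.7,"offset": [0,0,-40],"rot": [0,0,0]},{"jaw": 0.7,"offset": [0,0,-20],"rot": [0,0,0]}]}}

```text
time_s: 51.9
eef_pos: [0.5275, -0.0899, 0.2506]
eef_rot: [0.001, -0.515, 0.857, -0.002]
wrist_force: [0.0, -0.4, -0.2]
opening: 0.7
grasp_force: 0.0
```

```bash
python3 go.py 400,-200,260,130,0.7
```

```text
t 51.9 now [527.5 -89.9 250.6] psi 152.06 tilt [ 0.2  -0.09] open 0.7 F [ 0.  -0.4 -0.2] g 0.0 q6 -3.04
-- {"jaw": 0.7, "offset": [39, 15, -2], "rot": [0, 0, 5.5]}
{"jaw": 0.7, "offset": [41, 12, -2], "rot": [0, 0, 5.5]}
{"jaw": 0.7, "offset": [41, 7, -3], "rot": [0, 0, 5.5]}
{"jaw": 0.7, "offset": [42, 4, -2], "rot": [0, 0, 5.6]}
{"jaw": 0.7, "offset": [0, 0, 0], "rot": [0, 0, 0]}
```

Emit:
{"op": "apply_moves", "data": {"moves": [{"jaw": 0.7,"offset": [39,15,-2],"rot": [0,0,5.5]},{"jaw": 0.7,"offset": [41,12,-2],"rot": [0,0,5.5]},{"jaw": 0.7,"offset": [41,7,-3],"rot": [0,0,5.5]},{"jaw": 0.7,"offset": [42,4,-2],"rot": [0,0,5.6]},{"jaw": 0.7,"offset": [0,0,0],"rot": [0,0,0]}]}}

```text
time_s: 52.52
eef_pos: [0.3976, -0.2007, 0.2571]
eef_rot: [-0.0, -0.34, 0.941, -0.0]
wrist_force: [-0.2, 0.6, 0.8]
opening: 0.701
grasp_force: 0.0
```

```bash
python3 fin.py 13
python3 -c "
import cv2,numpy as np
a=cv2.imread('pics/top13.png')[130:280,220:400];b=cv2.imread('pics/scene13.png')[110:300,200:428]
c=np.hstack([cv2.resize(a,(400,333),interpolation=2),cv2.resize(b,(400,333),interpolation=2)]);cv2.imwrite('pics/c13.png',c)"
```

```text
top bplate 1870 z [149.3 151.8 154.6] [582.8   9.1] [ 88.3 146.8] 62.2
top tab 152 z [192.3 195.3 198.3] [582.2   8.9] [58.8 14.1] 62.7
top plates 330 z [133.2 136.  138.7] [595.1   3.2] [100.5 168.1] 63.3
  pl 0.67 [329. 170.] 144.0
  pl 0.5 [325. 212.] 138.2
scene bplate 989 z [151.3 153.2 154.7] [583.1   7.6] [ 89.1 147.3] 62.3
scene tab 147 z [190.1 195.3 197.7] [581.5   8.6] [60.2 19.3] 60.5
scene plates 602 z [129.9 135.9 138.4] [594.4   1.7] [100.8 172.9] 64.0
  pl 0.61 [313. 176.] 136.8
  pl 0.61 [328. 193.] 138.1
  pl 0.6 [350. 206.] 137.8
  pl 0.45 [318. 188.] 132.3
```

View pics/c13.png

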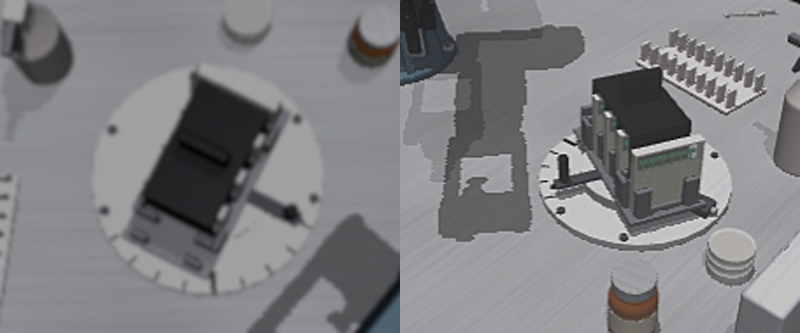

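```bash
python3 -c "
from bench import ctrl
print(ctrl.hand_in())"
```

```text
the job is handed in; nothing more can be done
None
```

The job is handed in. The last camera check showed all four root plates and the light baffle fully down in the rack, with the rack released at +60° and the arm clear. The spray bottle, dishes and jar were never touched.

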